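# Load and park the timber wagon, then set up the signals

### The job

Get the model yard ready for running: lay all the loose brown timbers flat and side by side on the wagon's deck, lengthwise, with every white end towards the red buffer stop, and only then push the loaded wagon under the canopy until it is fully home against the stop. Stand every loose signal mast upright, foot down and right to the bottom, in a socket of its own in the concrete plinth. Leave the two model cars and the truck where they are.

Things in the scene. Friction and masses are not known exactly. Their poses are not given: they have to be found in the camera images.
- siding_mid (a point): middle of the straight siding, at table height: fixed ballast bed 110 x 800 mm, 8 mm high, with rails on it. Its y axis runs along the rails towards the red buffer stop, x across, z up.
- canopy (a point): centre of the canopy's roof, on top; axes as siding_mid. White roof 150 mm across x 200 mm along the rails, top 100 mm and underside 86 mm above the table, on four thin posts near its corners, fixed over the buffer end of the siding. Wagon, timbers and stakes pass under it with 18 mm to spare; a gripper does not.
- wagon (a joint): how far the flat wagon has rolled along the siding, m: grows towards the buffer stop (+y of siding_mid); 0.370 = fully home against the stop, under the canopy. Starts between 0.02 and 0.10. It rolls only along the rails, with about 1.5 N friction plus light damping, and stays where it is left.
- wagon_deck (a point): centre of the wagon's deck, on its top face, 46 mm above the table; axes as siding_mid (y to the stop, z up). Clear deck 204 mm long between two blue end boards (20 mm high), 100 mm wide between four thin dark stakes (22 mm high, 65 mm either way of the middle lengthwise); sides otherwise open. Three timbers fit side by side 40 mm apart.
- wagon_post (a point): centre of the top of the wagon's yellow hand post, by which it is moved: 12 x 12 mm, upright, 70 mm tall, top 116 mm above the table, on the wagon's rear end (125 mm behind wagon_deck, away from the stop). It stays outside the canopy, 55 mm short of the roof's edge when the wagon is home.
- plinth_hole0 (a point): centre of the mouth of the plinth's socket at x = -58 mm of its row: square, 23 x 23 mm, 64 mm deep (floor 6 mm above the table), mouth 70 mm above the table; axes: z up, x along the row of sockets, y across it. The plinth is a fixed grey concrete block 174 (x) x 56 (y) x 70 mm high, three sockets 58 mm apart
- plinth_hole1 (a point): centre of the mouth of the plinth's socket at the middle of its row: square, 23 x 23 mm, 64 mm deep (floor 6 mm above the table), mouth 70 mm above the table; axes: z up, x along the row of sockets, y across it. The plinth is a fixed grey concrete block 174 (x) x 56 (y) x 70 mm high, three sockets 58 mm apart
- plinth_hole2 (a point): centre of the mouth of the plinth's socket at x = +58 mm of its row: square, 23 x 23 mm, 64 mm deep (floor 6 mm above the table), mouth 70 mm above the table; axes: z up, x along the row of sockets, y across it. The plinth is a fixed grey concrete block 174 (x) x 56 (y) x 70 mm high, three sockets 58 mm apart
- mast1: signal mast, 165 mm long: square silver post 14 x 14 x 130 mm with dark weighted foot, black lamp head (35 x 24 x 10 mm, coloured lamps) at the top. Origin on its axis at mid-length; x axis along it from foot to head (head at x = +47 to +82 mm, centre of mass near -25 mm), y across the head's width. Starts lying flat, axis 7 mm up, foot roughly to the robot's left or right. 70 g. May be absent.
- mast1_foot (a point): centre of the foot end face of mast1, 82.5 mm from its origin along -x
- mast2: signal mast, 165 mm long: square silver post 14 x 14 x 130 mm with dark weighted foot, black lamp head (35 x 24 x 10 mm, coloured lamps) at the top. Origin on its axis at mid-length; x axis along it from foot to head (head at x = +47 to +82 mm, centre of mass near -25 mm), y across the head's width. Starts lying flat, axis 7 mm up, foot roughly to the robot's left or right. 70 g. May be absent.
- mast2_foot (a point): centre of the foot end face of mast2, 82.5 mm from its origin along -x
- mast3: signal mast, 165 mm long: square silver post 14 x 14 x 130 mm with dark weighted foot, black lamp head (35 x 24 x 10 mm, coloured lamps) at the top. Origin on its axis at mid-length; x axis along it from foot to head (head at x = +47 to +82 mm, centre of mass near -25 mm), y across the head's width. Starts lying flat, axis 7 mm up, foot roughly to the robot's left or right. 70 g. May be absent.
- mast3_foot (a point): centre of the foot end face of mast3, 82.5 mm from its origin along -x
- timber1: square dark brown bridge timber, 150 x 14 x 14 mm, one end painted white for 35 mm. Origin at its centre; x axis points along it to the white end. Starts lying on the table, white end roughly towards or away from the robot. 50 g. May be absent.
- timber1_white (a point): centre of the white end face of timber1, 75 mm from its origin along +x
- timber2: square dark brown bridge timber, 150 x 14 x 14 mm, one end painted white for 35 mm. Origin at its centre; x axis points along it to the white end. Starts lying on the table, white end roughly towards or away from the robot. 50 g. May be absent.
- timber2_white (a point): centre of the white end face of timber2, 75 mm from its origin along +x
- timber3: square dark brown bridge timber, 150 x 14 x 14 mm, one end painted white for 35 mm. Origin at its centre; x axis points along it to the white end. Starts lying on the table, white end roughly towards or away from the robot. 50 g. May be absent.
- timber3_white (a point): centre of the white end face of timber3, 75 mm from its origin along +x
- truck: bystander: green box truck with white cab, 170 x 50 x 62 mm high, parked on the road behind the siding; origin at the centre of its underside; to be left alone
- car_green: bystander: small green car, 75 x 34 x 33 mm, near the plinth; origin at the centre of its underside; to be left alone
- car_red: bystander: small red car, 75 x 34 x 33 mm, to the right of the loose masts; origin at the centre of its underside; to be left alone
Not all that is in view belongs to the job. Leave any turquoise look-alike of the timber2 alone.

How it is judged (in metres and radians):
On the way, in this order (a step that is already met when the one before it is completed fails the run):
1. all timbers that are there lie on the wagon, lengthwise, white ends towards the stop, while the wagon is still out (x of timber1 in the frame of wagon_deck between -0.052 and 0.052 m and y of timber1 in the frame of wagon_deck between -0.035 and 0.035 m and z of timber1 in the frame of wagon_deck between 0.003 and 0.013 m and angle between the x axis of each of timber1, timber2, timber3 and the y axis of wagon_deck, either way round below 0.2 rad and y of each of timber1_white, timber2_white, timber3_white in the frame of wagon_deck above 0.03 m and linear speed of each of timber1, timber2, timber3 below 0.03 m/s and x of timber2 in the frame of wagon_deck between -0.052 and 0.052 m and y of timber2 in the frame of wagon_deck between -0.035 and 0.035 m and z of timber2 in the frame of wagon_deck between 0.003 and 0.013 m and x of timber3 in the frame of wagon_deck between -0.052 and 0.052 m and y of timber3 in the frame of wagon_deck between -0.035 and 0.035 m and z of timber3 in the frame of wagon_deck between 0.003 and 0.013 m and value of joint wagon below 0.25 m), for 0.2 s.
2. the loaded wagon is home against the stop (x of timber1 in the frame of wagon_deck between -0.052 and 0.052 m and y of timber1 in the frame of wagon_deck between -0.035 and 0.035 m and z of timber1 in the frame of wagon_deck between 0.003 and 0.013 m and angle between the x axis of each of timber1, timber2, timber3 and the y axis of wagon_deck, either way round below 0.2 rad and y of each of timber1_white, timber2_white, timber3_white in the frame of wagon_deck above 0.03 m and linear speed of each of timber1, timber2, timber3 below 0.03 m/s and x of timber2 in the frame of wagon_deck between -0.052 and 0.052 m and y of timber2 in the frame of wagon_deck between -0.035 and 0.035 m and z of timber2 in the frame of wagon_deck between 0.003 and 0.013 m and x of timber3 in the frame of wagon_deck between -0.052 and 0.052 m and y of timber3 in the frame of wagon_deck between -0.035 and 0.035 m and z of timber3 in the frame of wagon_deck between 0.003 and 0.013 m and value of joint wagon above 0.362 m), for 0.2 s.
At the end, for the whole second after the job is handed in: Wagon within 8 mm of the stop; timbers in one layer on its deck, 0.2 rad of lengthwise, centres within 35 mm of its middle lengthwise, 52 mm across, white ends to the stop; masts in sockets, feet within 10 mm of centre, under 22 mm above the table, 0.25 rad of upright (all of step 2 and (horizontal distance between mast1_foot and plinth_hole0 below 0.01 m or horizontal distance between mast1_foot and plinth_hole1 below 0.01 m or horizontal distance between mast1_foot and plinth_hole2 below 0.01 m) and height (world z) of each of mast1_foot, mast2_foot, mast3_foot below 0.022 m and angle between each of mast1, mast2, mast3's own x axis and vertical below 0.25 rad and (horizontal distance between mast2_foot and plinth_hole0 below 0.01 m or horizontal distance between mast2_foot and plinth_hole1 below 0.01 m or horizontal distance between mast2_foot and plinth_hole2 below 0.01 m) and (horizontal distance between mast3_foot and plinth_hole0 below 0.01 m or horizontal distance between mast3_foot and plinth_hole1 below 0.01 m or horizontal distance between mast3_foot and plinth_hole2 below 0.01 m)); the robot touches nothing.
It fails at once if the truck is shifted by more than 50 mm (distance of truck from where it was at the start of the episode above 0.05 m).
It fails at once if the car_green is shifted by more than 50 mm (distance of car_green from where it was at the start of the episode above 0.05 m).
It fails at once if the car_red is shifted by more than 50 mm (distance of car_red from where it was at the start of the episode above 0.05 m).
Of mast1, mast2, mast3 only 2 to 3 are there at a start; the rules pass over those that are not, and their reading is None.
Of timber1, timber2, timber3 only 2 to 3 are there at a start; the rules pass over those that are not, and their reading is None.
At some moment in a run one of mast1, mast2, mast3 may be knocked a few centimetres aside while the robot is not near it.
Once in a run the grip may slacken for a moment while it holds something.
It also fails if it takes over 210 s, if anything falls off the work surface, if the arm or the gripper's body presses on something with over 40 N, if the wrist force passes 120 N, or if a joint passes its speed limit or range.

### The arm

A 6-joint arm with a two-finger parallel gripper is mounted at the origin on the work surface. World frame = base frame: x ahead of the robot, y to its left, z up, the work surface at z = 0. Lengths are in m, angles in degrees, forces in N, time in s.
With the tool pointing down it reaches from about 0.325 to 0.85 m from the base axis. Payload 4.4 kg.
Tool frame: the origin (TCP) lies midway between the tips of the shut fingers; the grasp point (between the pads) lies 19 mm behind it (robot.hold_point_z is the distance from the TCP to the grasp point, in m); z points along the fingers, y is the line along which they close (so a half turn about z gives the same grasp; the last joint's range is limited). The gripper opens to 94 mm and grips with 3 to 60 N. Pads are 16 mm wide; open, the fingers measure 119 mm over their backs; the gripper's body (75 mm by 177 mm) begins 78 mm behind the grasp point.
Start: joints at [-85.571, 11.837, 88.321, -0, 79.842, -8.623], TCP at [0.13, -0.56, 0.205] pointing down, gripper open.
Joint ranges: [-156.59, 156.59], [-49.26, 127.26], [12.9, 141.05], [-63.56, 243.56], [4.71, 150.69], [-161.64, 161.64]. Speed limits (degrees/s): [159.86, 159.86, 180, 180, 180, 180].

### API

Orientations are given as [roll, pitch, yaw] about the fixed x, y, z axes, in that order (R = Rz(yaw) Ry(pitch) Rx(roll)).
In Python, from plant import observe, optics, robot gives the robot as it stands.
- The arm moves only by the tool send_rows, never from a script. Its argument "moves" is one flat list of numbers, 7 for each row, row after row: the opening, from -1 (shut) to 1 (fully open), then the shift along the tool's x, y, z in mm, then the turn, a rotation vector about the tool's x, y, z in degrees. A call has exactly 10 rows; each row shifts and turns the commanded pose from where the row before left it, along the tool's axes as they then stand; what a row does not reach is not made up. A row lasts 1/10 s, in which the tool goes at most 50 mm and 8.59 degrees, less where a joint would pass 70% of its speed; a pose out of reach is approached as far as the arm can. A call is refused whole if a number of a shift passes 50 or a number of a turn 8.59, either way. A call with a gripper value outside its range is refused whole. The fingers move at their own pace and stop on an object; "grip_force" is the grip in N (left out, the last holds). Time passes only in rows, so rows that do not move let the fingers close, or fill a call up. It gives the time, the measured TCP pose, the force, the opening and the grip force at its end, in the units of the state.
- observe(): the state, without advancing time (a new reading comes with each control period).
- optics.camera(name): name is "side" or "top" or "wrist"; returns a dict with "pixels" (420x560x3 uint8, red, green, blue), "depth" (420x560 float32, m along the optical axis (not along the pixel's ray), 0 where there is no reading), "fx", "fy", "cx", "cy" (pixels), "R" (3x3) and "t" (3): a world point X has camera coordinates R X + t. Camera axes: x right, y down, z forward; pixel columns grow to the right and rows downward; lengths in m; the calibration is good to about 2 mm. A picture is of the moment at which its call begins.
- robot.hand_in(): hands the job in; it is judged then, once.
The state is a dict: "time_s": time; "joints": joint angles; "qvel": joint speeds; "effort": joint torques, N m; "ee_pos": TCP position; "ee_rot": TCP orientation; "wrist_force": force on the tool from outside, world axes, zero at the start; "wrist_torque": the same for the moment, N m; "width": opening from 0.0 (shut) to 1.0 (fully open); "gripper_force": force on a finger pad.
Only numpy, scipy, OpenCV 4.12 (cv2) and the standard library are available. Lean on these libraries where they do the work, as an engineer would, in place of code of your own. Each camera call takes 0.05 s, during which the arm holds its last target. There are 200 camera calls.

## Working session

There is one attempt and no reset: what is moved stays moved. The work goes in short steps, Python scripts to look and compute and a tool call to move; the robot and the scene stay as the last step left them, time stands still between calls to the robot, and variables do not carry over. Pictures are saved under pics/ and viewed, at most 14 in all, crops included, and the job is handed in when it is done.

Besides the shell and the picture viewer there is one more tool, called after ">>>" as name(argument=value, ...) on one line, values as JSON. send_rows: Moves the arm, as the interface text tells. Its arguments: {"type":"object","properties":{"moves":{"type":"array","items":{"type":"number"}},"grip_force":{"type":"number"}},"required":["moves"]}

```bash
ls; mkdir -p pics; cat > h.py <<'E'
import numpy as np, cv2
from plant import observe, optics, robot
def shot(n,fn=None):
    c=optics.camera(n)
    if fn: cv2.imwrite('pics/'+fn,cv2.cvtColor(c['pixels'],cv2.COLOR_RGB2BGR))
    np.savez('cam_'+n+'.npz',**c); return c
def ray(c,u,v,z):
    R,t=np.array(c['R']),np.array(c['t']); o=-R.T@t
    d=R.T@np.array([(u-c['cx'])/c['fx'],(v-c['cy'])/c['fy'],1]); return o+d*(z-o[2])/d[2]
def deproj(c):
    v,u=np.mgrid[:420,:560]; d=c['depth']
    P=np.stack([(u-c['cx'])/c['fx']*d,(v-c['cy'])/c['fy']*d,d],-1)
    return (P-np.array(c['t']))@np.array(c['R'])
E
python3 - <<'E'
from h import *
s=observe(); print(s)
for n in('top','side','wrist'):
    c=shot(n,n+'0.png'); R=np.array(c['R']);print(n,c['fx'],-R.T@np.array(c['t']),R.round(2).tolist())
print(robot.hold_point_z)
E
```

```text
pics
{'time_s': 0.0, 'joints': array([-8.55716197e+01,  1.18817131e+01,  8.84036014e+01, -3.94337395e-04,
        7.98412302e+01, -8.62264132e+00]), 'qvel': array([-0.0257176 , -0.01512271,  0.04855706, -0.02155773,  0.05920606,
       -0.02632526]), 'effort': array([ 4.63775941e-04, -3.70874405e+01, -2.81422377e+01,  6.98603690e-02,
        3.60745029e-02, -1.69324376e-04]), 'ee_pos': array([ 0.12977381, -0.55934575,  0.20432586]), 'ee_rot': array([-1.79874827e+02, -1.85887180e-02,  1.30510713e+01]), 'wrist_force': array([-0.61047414, -0.36899316, -0.11779695]), 'wrist_torque': array([ 0.01267862,  0.03881248, -0.02053615]), 'gripper_force': 0.0, 'width': 0.9982484336724563}
top 500.1659976371724 [ 0.45950902 -0.07707163  1.22307423] [[-0.02, -1.0, 0.02], [-0.99, 0.01, -0.1], [0.1, -0.02, -0.99]]
side 485.93833958772467 [-0.03636199  0.85664189  0.99536579] [[-0.84, -0.55, 0.01], [-0.35, 0.52, -0.78], [0.42, -0.66, -0.62]]
wrist 375.5591645626999 [ 0.19850237 -0.54248733  0.38408413] [[0.23, -0.97, -0.0], [-0.94, -0.22, 0.24], [-0.24, -0.05, -0.97]]
0.0188
```

View pics/top0.png

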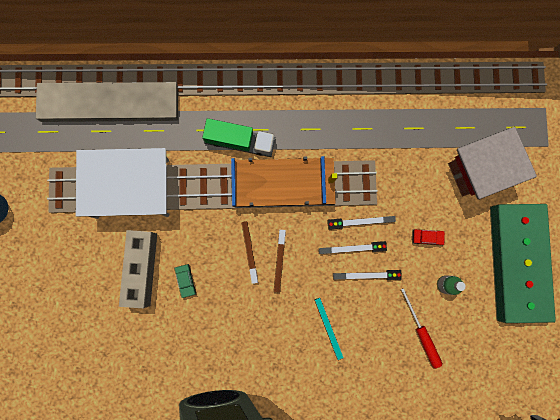

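View pics/side0.png

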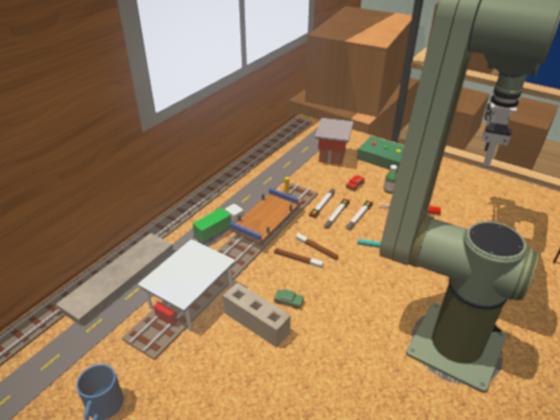

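Top view: two brown timbers, at (249,252) with its white end at (253,276), and at (280,262) with its white end at (282,236). The turquoise look-alike at (328,328) is the decoy and stays put. Three masts at about (361,223), (353,248) and (367,275), with feet right, left and left. The wagon is at (280,181) with its yellow post at (334,176), and the plinth is at (138,269).

```bash
cat > seg.py <<'E'
from h import *
def blobs(c,lo,hi,box,mn=40):
    P=deproj(c); m=((P[...,2]>lo)&(P[...,2]<hi)&(c['depth']>0)).astype(np.uint8)
    k=np.zeros_like(m); x0,y0,x1,y1=box; k[y0:y1,x0:x1]=1
    n,l,st,ce=cv2.connectedComponentsWithStats(m*k)
    for i in range(1,n):
        if st[i,4]<mn: continue
        q=P[l==i]; r=cv2.minAreaRect((q[:,:2]*1000).astype(np.float32))
        print('px',ce[i].round(),st[i,4],'rect mm',np.round(r[0]),np.round(r[1]),round(r[2],1),'z',np.percentile(q[:,2],[10,50,90]).round(4))
E
python3 - <<'E'
from seg import *
c=dict(np.load('cam_top.npz'))
P=deproj(c)
print('ground',np.percentile(P[300:380,200:300,2],[5,50,95]).round(4))
blobs(c,0.006,0.05,(150,205,500,390))
print('high');blobs(c,0.03,0.2,(40,100,480,320))
# colour masks, rays at plane
hsv=cv2.cvtColor(c['pixels'],cv2.COLOR_RGB2HSV)
for u,v in [(249,230),(253,276),(280,270),(282,236),(361,223),(335,224),(392,220),(334,176),(328,328),(280,181),(234,181),(323,181),(138,269)]:
    print((u,v),hsv[v,u],P[v,u].round(4))
s=dict(np.load('cam_side.npz'));PS=deproj(s)
for u,v in [(322,247),(298,258),(324,206),(287,182),(257,312)]: print('side',(u,v),s['pixels'][v,u],PS[v,u].round(4))
E
```

```text
ground [-0.0041 -0.0002  0.0037]
px [226. 206.] 354 rect mm [596. -18.] [347.  10.] 89.5 z [0.0069 0.0095 0.0442]
px [496. 253.] 730 rect mm [ 450. -639.] [  7. 279.] 89.6 z [0.0094 0.0223 0.0404]
px [358. 222.] 457 rect mm [ 556. -318.] [ 24. 165.] 4.5 z [0.0097 0.0128 0.0161]
px [249. 253.] 369 rect mm [485. -42.] [150.  17.] 9.4 z [0.0108 0.0139 0.0168]
px [428. 237.] 460 rect mm [ 515. -479.] [77. 34.] 85.4 z [0.0179 0.0237 0.0333]
px [279. 261.] 372 rect mm [ 463. -115.] [ 16. 150.] 83.4 z [0.01   0.0134 0.0165]
px [152. 259.] 200 rect mm [458. 187.] [  3. 153.] 85.0 z [0.0098 0.0242 0.0421]
px [356. 248.] 456 rect mm [ 489. -295.] [ 24. 165.] 4.4 z [0.0096 0.0131 0.0163]
px [185. 281.] 488 rect mm [419. 111.] [75. 34.] 14.0 z [0.0182 0.0245 0.0344]
px [370. 275.] 465 rect mm [ 427. -327.] [167.  22.] 89.1 z [0.0095 0.0129 0.0161]
px [442. 284.] 116 rect mm [ 400. -506.] [21. 45.] 88.4 z [0.0136 0.0306 0.0466]
px [425. 340.] 575 rect mm [ 299. -448.] [199.  25.] 23.4 z [0.0137 0.0211 0.0264]
px [329. 329.] 396 rect mm [ 301. -231.] [152.  15.] 20.1 z [0.0102 0.0135 0.0167]
high

[... 1214 characters left out ...]
5509 -0.316   0.0169]
(335, 224) [ 31 251 229] [ 0.5494 -0.2526  0.0171]
(392, 220) [60  9 83] [ 0.5577 -0.3936  0.0108]
(334, 176) [ 31 255 202] [ 0.6497 -0.2386  0.1189]
(328, 328) [ 87 255 169] [ 0.3016 -0.2296  0.0126]
(280, 181) [ 14 185 167] [ 0.6517 -0.12    0.0462]
(234, 181) [105 194 192] [ 0.6508 -0.0114  0.0597]
(323, 181) [107 186 171] [ 0.6474 -0.2203  0.0648]
(138, 269) [ 17  54 108] [0.4484 0.2246 0.0025]
side (322, 247) [156 105  63] [ 0.4456 -0.1174  0.0136]
side (298, 258) [111  74  48] [ 0.4813 -0.0384  0.012 ]
side (324, 206) [182 134  84] [ 0.5479 -0.314  -0.0006]
side (287, 182) [138 104  29] [ 0.6487 -0.2372  0.1027]
side (257, 312) [197 180 157] [0.4331 0.2336 0.0722]
```

```bash
python3 - <<'E'
import cv2
a=cv2.imread('pics/top0.png')[205:300,230:420]
cv2.imwrite('pics/crop1.png',cv2.resize(a,None,fx=4,fy=4,interpolation=cv2.INTER_CUBIC))
E
```

```text
(no output)
```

View pics/crop1.png

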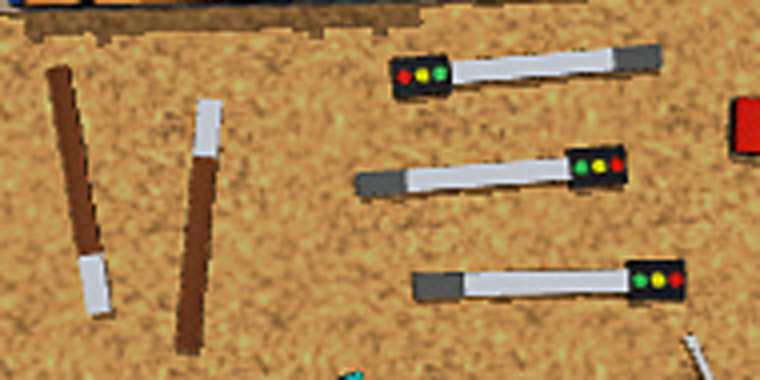

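The crop confirms it: two plain brown timbers with white ends at (80,190) and (198,225), and three masts. The turquoise piece only just shows at the bottom edge. Next, a move planner.

```bash
cat > plan.py <<'E'
from h import *
from scipy.spatial.transform import Rotation as Ro
def rot(rpy): return Ro.from_euler('xyz',rpy,degrees=True)
def plan(p0,r0,p1,r1,N):
    """equal rows taking pose0 to pose1; m, deg"""
    p0,p1=np.array(p0),np.array(p1); A=rot(r0);B=rot(r1)
    w=(A.inv()*B).as_rotvec()/N; S=sum(Ro.from_rotvec(w*k).as_matrix() for k in range(N))
    v=np.linalg.solve(S,A.inv().apply(p1-p0)); 
    print('N',N,'v mm',(v*1000).round(1),'|v|',round(np.linalg.norm(v)*1000,1),'w deg',np.degrees(w).round(2))
    return p1,r1
def here():
    s=observe(); print('t',round(s['time_s'],1),'p',s['ee_pos'].round(4),'r',s['ee_rot'].round(2),'j',s['joints'].round(1),'f',s['wrist_force'].round(1),'w',round(s['width']*94,1),'gf',round(s['gripper_force'],1)); return s['ee_pos'],s['ee_rot']
E
python3 - <<'E'
from plan import *
p,r=here()
plan([.13,-.56,.205],[180,0,13.05],[.485,-.042,.08],[180,0,9.4],18)
E
```

```text
t 0.1 p [ 0.1298 -0.5595  0.2045] r [-1.799e+02 -2.000e-02  1.305e+01] j [-85.6  11.9  88.4  -0.   79.8  -8.6] f [0.5 0.  0.8] w 93.8 gf 0.0
N 18 v mm [ 25.  -24.3   6.9] |v| 35.6 w deg [-0.  -0.   0.2]
```

>>> send_rows(moves=[1,25,-24.3,6.9,0,0,0.2,1,25,-24.3,6.9,0,0,0.2,1,25,-24.3,6.9,0,0,0.2,1,25,-24.3,6.9,0,0,0.2,1,25,-24.3,6.9,0,0,0.2,1,25,-24.3,6.9,0,0,0.2,1,25,-24.3,6.9,0,0,0.2,1,25,-24.3,6.9,0,0,0.2,1,25,-24.3,6.9,0,0,0.2,1,25,-24.3,6.9,0,0,0.2], grip_force=20)

```text
time_s: 1.15
ee_pos: [0.3235, -0.2686, 0.1361]
ee_rot: [-180.0, 0.0, 11.0]
wrist_force: [0.3, 0.2, -0.7]
width: 1.002
gripper_force: 0.0
```

>>> send_rows(moves=[1,25,-24.3,6.9,0,0,0.2,1,25,-24.3,6.9,0,0,0.2,1,25,-24.3,6.9,0,0,0.2,1,25,-24.3,6.9,0,0,0.2,1,25,-24.3,6.9,0,0,0.2,1,25,-24.3,6.9,0,0,0.2,1,25,-24.3,6.9,0,0,0.2,1,25,-24.3,6.9,0,0,0.2,1,0,0,0,0,0,0,1,0,0,0,0,0,0])

```text
time_s: 2.15
ee_pos: [0.4845, -0.0423, 0.0807]
ee_rot: [-180.0, 0.1, 9.6]
wrist_force: [0.5, 0.1, 0.1]
width: 1.005
gripper_force: 0.0
```

```bash
python3 - <<'E'
from plan import *
p,r=here()
c=shot('wrist','w1.png')
P=deproj(c); hsv=cv2.cvtColor(c['pixels'],cv2.COLOR_RGB2HSV)
brown=((hsv[...,0]<14)&(hsv[...,1]>120)&(hsv[...,2]<140)).astype(np.uint8)
n,l,st,ce=cv2.connectedComponentsWithStats(brown)
for i in range(1,n):
    if st[i,4]>300: q=P[l==i];q=q[(q[:,2]>.003)&(q[:,2]<.03)]; 
    else: continue
    if len(q)>100: print(ce[i].round(),st[i,4],cv2.minAreaRect((q[:,:2]*1000).astype(np.float32)),np.median(q[:,2]))
E
```

```text
t 2.1 p [ 0.4845 -0.0423  0.0807] r [-1.7999e+02  8.0000e-02  9.5700e+00] j [-15.2   9.5 107.2  -0.   63.3  65.3] f [0.5 0.1 0.1] w 94.5 gf 0.0
[134.   6.] 384 ((607.4121704101562, 67.0808334350586), (8.578520774841309, 16.632061004638672), 3.8106424808502197) 0.011210442355340949
[218.  13.] 756 ((611.9913330078125, 17.13212013244629), (16.024463653564453, 16.15049934387207), 1.022505283355713) 0.011262175203535734
[281. 198.] 3305 ((502.9422607421875, -40.56064224243164), (114.98555755615234, 13.430269241333008), 9.082176208496094) 0.014394489600698467
[390. 236.] 627 ((492.9962158203125, -118.39356994628906), (13.734121322631836, 20.70084571838379), 83.24018859863281) 0.014268349374872303
[361. 308.] 1172 ((437.83587646484375, -112.1895980834961), (14.188872337341309, 59.73318862915039), 83.6536636352539) 0.014235453209234243
```

>>> send_rows(moves=[1,1,1,20,0,0,0,0.2,0,0,20,0,0,0,-0.2,0,0,18,0,0,0,-0.2,0,0,12,0,0,0,-0.2,0,0,6.7,0,0,0,-0.2,0,0,0,0,0,0,-1,0,0,0,0,0,0,-1,0,0,0,0,0,0,-1,0,0,0,0,0,0,-1,0,0,0,0,0,0], grip_force=20)

```text
time_s: 3.2
ee_pos: [0.4865, -0.0437, 0.0051]
ee_rot: [180.0, -0.1, 9.5]
wrist_force: [0.5, 0.4, -0.3]
width: 0.272
gripper_force: 0.0
```

```bash
python3 - <<'E'
from plan import *
p,r=here()
p=p+[0,0,.1]
plan(p,r,[.674,-.115,.115],[180,0,-86],15)
E
```

```text
t 3.2 p [ 0.4865 -0.0437  0.0051] r [ 1.7997e+02 -6.0000e-02  9.4600e+00] j [-15.3  17.  109.2  -0.   53.7  65.2] f [ 0.5  0.4 -0.3] w 25.6 gf 0.0
N 15 v mm [14.6 -3.7 -0.7] |v| 15.1 w deg [-0.   -0.    6.36]
```

>>> send_rows(moves=[-1,0,0,0.5,0,0,0,-1,0,0,0,0,0,0,-1,0,0,0,0,0,0,-1,0,0,0,0,0,0,-1,0,0,-10,0,0,0,-1,0,0,-18,0,0,0,-1,0,0,-18,0,0,0,-1,0,0,-18,0,0,0,-1,0,0,-18,0,0,0,-1,0,0,-18,0,0,0])

```text
time_s: 4.2
ee_pos: [0.4858, -0.0436, 0.1052]
ee_rot: [-180.0, -0.0, 9.5]
wrist_force: [-0.5, 0.2, -0.0]
width: 0.146
gripper_force: 20.0
```

```bash
python3 - <<'E'
from plan import *
p,r=here()
plan(p,r,[.674,-.115,.115],[180,0,-86],15)
plan(p,r,[.674,-.115,.115],[180,0,-86],18)
E
```

```text
t 4.2 p [ 0.4858 -0.0436  0.1052] r [-180.     -0.      9.46] j [-15.3   7.6 106.    0.   66.3  65.2] f [-0.5  0.2 -0. ] w 13.8 gf 20.0
N 15 v mm [14.6 -3.7 -0.7] |v| 15.1 w deg [-0.    0.    6.36]
N 18 v mm [12.2 -3.2 -0.5] |v| 12.6 w deg [-0.   0.   5.3]
```

>>> send_rows(moves=[-1,14.6,-3.7,-0.7,0,0,6.36,-1,14.6,-3.7,-0.7,0,0,6.36,-1,14.6,-3.7,-0.7,0,0,6.36,-1,14.6,-3.7,-0.7,0,0,6.36,-1,14.6,-3.7,-0.7,0,0,6.36,-1,14.6,-3.7,-0.7,0,0,6.36,-1,14.6,-3.7,-0.7,0,0,6.36,-1,14.6,-3.7,-0.7,0,0,6.36,-1,14.6,-3.7,-0.7,0,0,6.36,-1,14.6,-3.7,-0.7,0,0,6.36])

```text
time_s: 5.2
ee_pos: [0.6289, -0.0559, 0.1113]
ee_rot: [180.0, 0.0, -54.4]
wrist_force: [-0.1, -0.3, -0.3]
width: 0.15
gripper_force: 20.0
```

>>> send_rows(moves=[-1,14.6,-3.7,-0.7,0,0,6.36,-1,14.6,-3.7,-0.7,0,0,6.36,-1,14.6,-3.7,-0.7,0,0,6.36,-1,14.6,-3.7,-0.7,0,0,6.36,-1,14.6,-3.7,-0.7,0,0,6.36,-1,0,0,0,0,0,0,-1,0,0,0,0,0,0,-1,0,0,0,0,0,0,-1,0,0,0,0,0,0,-1,0,0,0,0,0,0])

```text
time_s: 6.2
ee_pos: [0.6735, -0.1144, 0.1146]
ee_rot: [180.0, 0.0, -85.9]
wrist_force: [0.2, 0.3, -0.9]
width: 0.141
gripper_force: 20.0
```

```bash
python3 - <<'E'
from plan import *
p,r=here()
c=shot('wrist','w2.png')
E
```

```text
t 6.2 p [ 0.6735 -0.1144  0.1146] r [ 1.7999e+02  1.0000e-02 -8.5870e+01] j [-16.9  29.1  76.4   0.   74.6 159. ] f [ 0.2  0.3 -0.9] w 13.3 gf 20.0
```

View pics/w2.png

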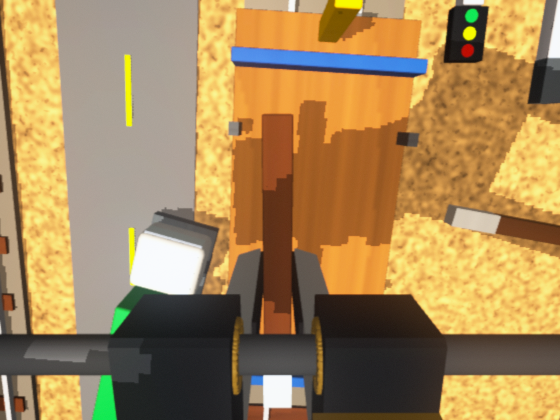

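Wrist view: the held timber at (278,250) is centred over the deck, with its white end (278,390) towards the stop and its tail clear of the blue board (330,62) and the stakes. Lowering it now.

>>> send_rows(moves=[-1,0,0,15,0,0,0,-1,0,0,18,0,0,0,-1,0,0,16,0,0,0,-1,0,0,9,0,0,0,-1,0,0,4,0,0,0,-1,0,0,0,0,0,0,-0.3,0,0,0,0,0,0,-0.3,0,0,0,0,0,0,-0.3,0,0,0,0,0,0,-0.3,0,0,0,0,0,0])

```text
time_s: 7.25
ee_pos: [0.6741, -0.1152, 0.0532]
ee_rot: [-179.9, -0.0, -85.9]
wrist_force: [-0.5, 0.5, -0.8]
width: 0.347
gripper_force: 0.0
```

```bash
python3 - <<'E'
from plan import *
p,r=here()
plan(p+[0,0,.1],r,[.4625,-.1135,.11],[180,0,-6.6],13)
E
```

```text
t 7.2 p [ 0.6741 -0.1152  0.0532] r [-1.7994e+02 -2.0000e-02 -8.5950e+01] j [-16.9  32.9  78.5  -0.   68.6 159. ] f [-0.5  0.5 -0.8] w 32.6 gf 0.0
N 13 v mm [-11.6  13.3   3.3] |v| 18.0 w deg [-0.  -0.  -6.1]
```

>>> send_rows(moves=[-0.3,0,0,-10,0,0,0,-0.3,0,0,-20,0,0,0,-0.3,0,0,-30,0,0,0,0.5,0,0,-40,0,0,0,1,-11.6,13.3,3.3,0,0,-6.1,1,-11.6,13.3,3.3,0,0,-6.1,1,-11.6,13.3,3.3,0,0,-6.1,1,-11.6,13.3,3.3,0,0,-6.1,1,-11.6,13.3,3.3,0,0,-6.1,1,-11.6,13.3,3.3,0,0,-6.1])

```text
time_s: 8.25
ee_pos: [0.5767, -0.0761, 0.1337]
ee_rot: [-180.0, -0.1, -49.1]
wrist_force: [-1.5, -0.5, -0.6]
width: 0.909
gripper_force: 0.0
```

>>> send_rows(moves=[1,-11.6,13.3,3.3,0,0,-6.1,1,-11.6,13.3,3.3,0,0,-6.1,1,-11.6,13.3,3.3,0,0,-6.1,1,-11.6,13.3,3.3,0,0,-6.1,1,-11.6,13.3,3.3,0,0,-6.1,1,-11.6,13.3,3.3,0,0,-6.1,1,-11.6,13.3,3.3,0,0,-6.1,1,0,0,0,0,0,0,1,0,0,0,0,0,0,1,0,0,0,0,0,0])

```text
time_s: 9.25
ee_pos: [0.4632, -0.1135, 0.1104]
ee_rot: [180.0, -0.1, -6.7]
wrist_force: [-0.0, -0.2, -0.1]
width: 1.0
gripper_force: 0.0
```

```bash
python3 - <<'E'
from plan import *
from seg import blobs
p,r=here()
c=shot('top','top1.png')
blobs(c,0.052,0.09,(225,150,330,210),20)
P=deproj(c);hsv=cv2.cvtColor(c['pixels'],cv2.COLOR_RGB2HSV)
c=shot('wrist');P=deproj(c);blobs(c,0.006,0.03,(0,0,560,420),500)
E
```

```text
t 9.2 p [ 0.4632 -0.1135  0.1104] r [ 1.7998e+02 -1.0000e-01 -6.7200e+00] j [-24.2   5.8 107.4   0.   66.7  72.5] f [-0.  -0.2 -0.1] w 94.0 gf 0.0
px [323. 180.] 188 rect mm [ 651. -221.] [112.   9.] 0.5 z [0.0613 0.0649 0.068 ]
px [233. 181.] 177 rect mm [648.  -9.] [112.   8.] 1.0 z [0.0612 0.0652 0.0682]
px [277. 171.] 402 rect mm [ 674. -113.] [ 15. 150.] 4.2 z [0.0562 0.0597 0.0625]
px [134.  32.] 7004 rect mm [ 612. -101.] [341.  42.] 89.3 z [0.0073 0.0084 0.0112]
px [489.  69.] 3460 rect mm [ 553. -278.] [24. 85.] 4.0 z [0.0116 0.0133 0.0149]
px [282. 209.] 3572 rect mm [ 464. -116.] [ 14. 150.] 83.7 z [0.0136 0.0145 0.0154]
px [482. 161.] 3231 rect mm [ 490. -268.] [ 15. 115.] 3.6 z [0.0128 0.0144 0.0153]
px [504. 240.] 2274 rect mm [ 425. -287.] [15. 85.] 0.5 z [0.0102 0.0143 0.0153]
px [ 12. 277.] 875 rect mm [442. 100.] [38.  8.] 19.3 z [0.0081 0.0157 0.023 ]
```

>>> send_rows(moves=[1,1,2.5,25,0,0,-0.4,0,0,0,30,0,0,0,-0.4,0,0,25,0,0,0,-0.4,0,0,16,0,0,0,-0.4,0,0,10,0,0,0,-0.4,0,0,0,0,0,0,-1,0,0,0,0,0,0,-1,0,0,0,0,0,0,-1,0,0,0,0,0,0,-1,0,0,0,0,0,0])

```text
time_s: 10.35
ee_pos: [0.4634, -0.1163, 0.0044]
ee_rot: [180.0, -0.1, -6.2]
wrist_force: [-0.6, 0.7, 0.2]
width: 0.269
gripper_force: 0.0
```

>>> send_rows(moves=[-1,0,0,0,0,0,0,-1,0,0,0,0,0,0,-1,0,0,0,0,0,0,-1,0,0,0,0,0,0,-1,0,0,-10,0,0,0,-1,0,0,-20,0,0,0,-1,0,0,-20,0,0,0,-1,0,0,-20,0,0,0,-1,0,0,-20,0,0,0,-1,0,0,-20,0,0,0])

```text
time_s: 11.35
ee_pos: [0.4625, -0.1159, 0.1147]
ee_rot: [-180.0, 0.0, -6.2]
wrist_force: [-0.2, -0.9, -0.1]
width: 0.144
gripper_force: 20.0
```

```bash
python3 - <<'E'
from plan import *
p,r=here()
plan(p,r,[.624,-.116,.12],[180,0,90.6],16)
E
```

```text
t 11.3 p [ 0.4625 -0.1159  0.1147] r [-1.7999e+02  1.0000e-02 -6.2400e+00] j [-24.5   5.6 107.1   0.   67.4  71.8] f [-0.2 -0.9 -0.1] w 13.5 gf 20.0
N 16 v mm [ 8.8  7.2 -0.3] |v| 11.4 w deg [-0.    0.   -6.05]
```

>>> send_rows(moves=[-1,8.8,7.2,-0.3,0,0,-6.05,-1,8.8,7.2,-0.3,0,0,-6.05,-1,8.8,7.2,-0.3,0,0,-6.05,-1,8.8,7.2,-0.3,0,0,-6.05,-1,8.8,7.2,-0.3,0,0,-6.05,-1,8.8,7.2,-0.3,0,0,-6.05,-1,8.8,7.2,-0.3,0,0,-6.05,-1,8.8,7.2,-0.3,0,0,-6.05,-1,8.8,7.2,-0.3,0,0,-6.05,-1,8.8,7.2,-0.3,0,0,-6.05])

```text
time_s: 12.35
ee_pos: [0.566, -0.1501, 0.1168]
ee_rot: [-180.0, 0.0, 54.5]
wrist_force: [0.2, 0.2, -0.5]
width: 0.146
gripper_force: 20.0
```

>>> send_rows(moves=[-1,8.8,7.2,-0.3,0,0,-6.05,-1,8.8,7.2,-0.3,0,0,-6.05,-1,8.8,7.2,-0.3,0,0,-6.05,-1,8.8,7.2,-0.3,0,0,-6.05,-1,8.8,7.2,-0.3,0,0,-6.05,-1,8.8,7.2,-0.3,0,0,-6.05,-1,0,0,0,0,0,0,-1,0,0,0,0,0,0,-1,0,0,0,0,0,0,-1,0,0,0,0,0,0])

```text
time_s: 13.35
ee_pos: [0.6234, -0.1169, 0.1184]
ee_rot: [-180.0, 0.0, 90.5]
wrist_force: [0.1, 1.2, 0.3]
width: 0.147
gripper_force: 20.0
```

```bash
python3 - <<'E'
from plan import *
from seg import blobs
p,r=here()
c=shot('wrist');blobs(c,0.075,0.125,(0,0,560,420),300)
E
```

```text
t 13.3 p [ 0.6234 -0.1169  0.1184] r [-179.98    0.     90.47] j [-18.4  23.4  84.2  -0.   72.5 -18.9] f [0.1 1.2 0.3] w 13.8 gf 20.0
```

>>> send_rows(moves=[-1,0,0,15,0,0,0,-1,0,0,20,0,0,0,-1,0,0,18,0,0,0,-1,0,0,9,0,0,0,-1,0,0,4,0,0,0,-1,0,0,0,0,0,0,-0.4,0,0,0,0,0,0,-0.4,0,0,0,0,0,0,-0.4,0,0,0,0,0,0,-0.4,0,0,0,0,0,0])

```text
time_s: 14.4
ee_pos: [0.6244, -0.1167, 0.0532]
ee_rot: [179.9, 0.0, 90.6]
wrist_force: [-0.6, 0.3, -0.6]
width: 0.303
gripper_force: 0.0
```

>>> send_rows(moves=[-0.4,0,0,-5,0,0,0,-0.4,0,0,-15,0,0,0,-0.4,0,0,-30,0,0,0,-0.4,0,0,-30,0,0,0,-0.4,0,0,-30,0,0,0,-0.4,-25,0,0,0,0,0,-0.4,-30,0,0,0,0,0,-0.4,-30,0,0,0,0,0,-0.4,-30,0,0,0,0,0,-0.4,-30,0,0,0,0,0])

```text
time_s: 15.4
ee_pos: [0.6257, -0.2628, 0.1643]
ee_rot: [179.9, 0.1, 90.6]
wrist_force: [0.0, 0.2, 0.4]
width: 0.3
gripper_force: 0.0
```

```bash
python3 - <<'E'
from plan import *
from seg import blobs
p,r=here()
c=shot('top','top2.png'); blobs(c,0.052,0.09,(225,150,330,210),20)
c=shot('wrist','w3.png');blobs(c,0.1,0.13,(0,0,560,420),50); blobs(c,0.052,0.09,(0,0,560,420),500)
E
```

```text
t 15.4 p [ 0.6257 -0.2628  0.1643] r [1.799e+02 6.000e-02 9.056e+01] j [-30.1  26.   74.8   0.   79.1 -30.6] f [0.  0.2 0.4] w 28.2 gf 0.0
px [322. 170.] 113 rect mm [ 672. -220.] [70.  8.] 0.1 z [0.0591 0.0649 0.0674]
px [233. 181.] 177 rect mm [649.  -9.] [  9. 112.] 89.8 z [0.0615 0.0653 0.0683]
px [277. 171.] 403 rect mm [ 674. -114.] [ 16. 149.] 4.1 z [0.0561 0.0593 0.0623]
px [278. 192.] 399 rect mm [ 624. -116.] [148.  15.] 89.8 z [0.0568 0.0594 0.0626]
px [319. 192.] 482 rect mm [ 652. -239.] [12. 12.] 0.6 z [0.1067 0.116  0.1171]
px [277.  55.] 2217 rect mm [ 625. -153.] [14. 74.] 0.7 z [0.0594 0.0603 0.0613]
px [350.  55.] 2407 rect mm [ 677. -151.] [15. 74.] 4.2 z [0.0588 0.0602 0.0612]
px [314. 155.] 1862 rect mm [ 652. -220.] [112.   8.] 0.7 z [0.0644 0.0661 0.0672]
```

View pics/w3.png

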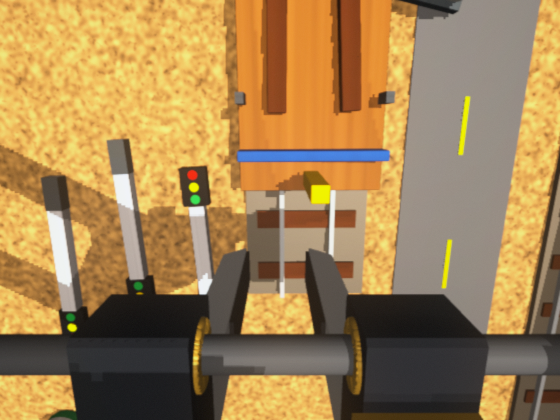

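Wrist view: both timbers lie flat on the deck at (277,55) and (350,55), and the post top is at (318,190). Grip the post and roll the wagon home.

>>> send_rows(moves=[-0.2,12,13,0,0,0,0,-0.2,12,12.5,0,0,0,0,-0.2,0,0,20,0,0,0,-0.2,0,0,20,0,0,0,-0.2,0,0,20,0,0,0,-0.2,0,0,9,0,0,0,-1,0,0,0,0,0,0,-1,0,0,0,0,0,0,-1,0,0,0,0,0,0,-1,0,0,0,0,0,0], grip_force=10)

```text
time_s: 16.5
ee_pos: [0.6518, -0.2375, 0.0952]
ee_rot: [179.8, 0.1, 90.6]
wrist_force: [0.7, 0.4, 1.6]
width: 0.126
gripper_force: 10.0
```

>>> send_rows(moves=[-1,0,0,0,0,0,0,-1,0,0,0,0,0,0,-1,3,0,0,0,0,0,-1,6,0,0,0,0,0,-1,10,0,0,0,0,0,-1,14,0,0,0,0,0,-1,16,0,0,0,0,0,-1,17,0,0,0,0,0,-1,17,0,0,0,0,0,-1,17,0,0,0,0,0])

```text
time_s: 17.5
ee_pos: [0.6506, -0.1377, 0.0951]
ee_rot: [179.8, 0.1, 90.5]
wrist_force: [1.0, -2.1, 6.1]
width: 0.126
gripper_force: 10.0
```

>>> send_rows(moves=[-1,18,0,0,0,0,0,-1,18,0,0,0,0,0,-1,18,0,0,0,0,0,-1,18,0,0,0,0,0,-1,18,0,0,0,0,0,-1,18,0,0,0,0,0,-1,18,0,0,0,0,0,-1,18,0,0,0,0,0,-1,18,0,0,0,0,0,-1,14,0,0,0,0,0])

```text
time_s: 18.5
ee_pos: [0.6486, 0.0391, 0.0951]
ee_rot: [179.9, 0.1, 90.6]
wrist_force: [0.9, -2.5, 7.6]
width: 0.121
gripper_force: 10.0
```

>>> send_rows(moves=[-1,10,0,0,0,0,0,-1,7,0,0,0,0,0,-1,5,0,0,0,0,0,-1,4,0,0,0,0,0,-1,4,0,0,0,0,0,-1,4,0,0,0,0,0,-1,3,0,0,0,0,0,-1,3,0,0,0,0,0,-1,3,0,0,0,0,0,-1,2,0,0,0,0,0])

```text
time_s: 19.5
ee_pos: [0.6481, 0.0834, 0.0951]
ee_rot: [179.9, 0.1, 90.6]
wrist_force: [-0.2, -1.8, 8.3]
width: 0.13
gripper_force: 10.0
```

```bash
python3 - <<'E'
from plan import *
p,r=here()
E
```

```text
t 19.5 p [0.6481 0.0834 0.0951] r [1.799e+02 7.000e-02 9.056e+01] j [-0.2 26.8 82.2 -0.1 70.9 -0.7] f [-0.2 -1.8  8.3] w 12.2 gf 10.0
```

Slow push until the stop pushes back.

>>> send_rows(moves=[-1,2,0,0,0,0,0,-1,2,0,0,0,0,0,-1,2,0,0,0,0,0,-1,2,0,0,0,0,0,-1,1,0,0,0,0,0,-1,0,0,0,0,0,0,-1,0,0,0,0,0,0,-1,0,0,0,0,0,0,-1,0,0,0,0,0,0,-1,0,0,0,0,0,0])

```text
time_s: 20.5
ee_pos: [0.648, 0.0897, 0.0951]
ee_rot: [179.9, 0.3, 90.5]
wrist_force: [-1.4, -6.8, 7.4]
width: 0.121
gripper_force: 10.0
```

```bash
python3 - <<'E'
from plan import *
p,r=here()
E
```

```text
t 20.5 p [0.648  0.0897 0.0951] r [179.93   0.3   90.53] j [ 0.5 27.  82.  -0.3 71.   0. ] f [-1.4 -6.8  7.4] w 11.4 gf 10.0
```

>>> send_rows(moves=[-0.3,0,0,0,0,0,0,-0.3,0,0,0,0,0,0,-0.3,0,0,0,0,0,0,-0.3,0,0,-10,0,0,0,-0.3,0,0,-30,0,0,0,-0.3,0,0,-40,0,0,0,-0.3,-20,0,-40,0,0,0,-0.3,-40,-20,-20,0,0,0,-0.3,-40,-20,0,0,0,0,-0.3,-40,-20,0,0,0,0])

```text
time_s: 21.5
ee_pos: [0.5888, -0.0488, 0.2356]
ee_rot: [179.8, 0.0, 90.6]
wrist_force: [-0.3, 0.5, -0.7]
width: 0.35
gripper_force: 0.0
```

```bash
python3 - <<'E'
from plan import *
from seg import blobs
p,r=here()
c=shot('top','top3.png'); blobs(c,0.052,0.14,(160,150,330,210),20); blobs(c,0.006,0.03,(150,215,470,290),200)
E
```

```text
t 21.5 p [ 0.5888 -0.0488  0.2356] r [1.7981e+02 5.0000e-02 9.0630e+01] j [-13.1  12.4  84.1   0.   83.3 -13.8] f [-0.3  0.5 -0.7] w 32.9 gf 0.0
px [164. 181.] 458 rect mm [650. 145.] [136.  18.] 0.6 z [0.0601 0.0988 0.1018]
px [183. 173.] 105 rect mm [666. 106.] [76.  8.] 0.1 z [0.0617 0.065  0.0679]
px [358. 222.] 456 rect mm [ 557. -317.] [ 24. 165.] 5.1 z [0.0096 0.013  0.0159]
px [427. 237.] 285 rect mm [ 515. -479.] [77. 34.] 84.8 z [0.0161 0.0209 0.0258]
px [356. 248.] 455 rect mm [ 490. -295.] [ 24. 165.] 4.2 z [0.0096 0.0129 0.0161]
px [370. 275.] 465 rect mm [ 427. -328.] [166.  22.] 89.0 z [0.01   0.0132 0.0162]
```

>>> send_rows(moves=[-0.3,0,0,0,0,8,0,-0.3,0,0,0,0,8,0,-0.3,0,0,0,0,8,0,-0.3,0,0,0,0,8,0,-0.3,0,0,0,0,8,0,-0.3,0,0,0,0,8,0,-0.3,0,0,0,0,8,0,-0.3,0,0,0,0,8,0,-0.3,0,0,0,0,8,0,-0.3,0,0,0,0,8,0])

```text
time_s: 22.55
ee_pos: [0.5891, -0.0489, 0.2341]
ee_rot: [179.4, -80.2, 91.1]
wrist_force: [1.3, 0.3, -1.1]
width: 0.35
gripper_force: 0.0
```

```bash
python3 - <<'E'
from plan import *
p,r=here()
E
```

```text
t 22.6 p [ 0.5891 -0.0489  0.2341] r [179.44 -80.25  91.07] j [-40.1  42.9  76.   58.5 118.6 -40.9] f [ 1.3  0.3 -1.1] w 32.9 gf 0.0
```

```bash
cat > kin.py <<'E'
from plan import *
from scipy.optimize import least_squares
D=[([.1298,-.5595,.2045],[-85.6,11.88,88.4,0,79.84,-8.62],[180,0,13.05]),
([.4845,-.0423,.0807],[-15.2,9.5,107.2,0,63.3,65.3],0),([.6735,-.1144,.1146],[-16.9,29.1,76.4,0,74.6,159],0),
([.6741,-.1152,.0532],[-16.9,32.9,78.5,0,68.6,159],0),([.4865,-.0437,.0051],[-15.3,17,109.2,0,53.7,65.2],0),([.6257,-.2628,.1643],[-30.1,26,74.8,0,79.1,-30.6],0),
([.648,.0897,.0951],[.5,27,82,-.3,71,0],0),([.5888,-.0488,.2356],[-13.1,12.4,84.1,0,83.3,-13.8],[180,0,90.63]),
([.5891,-.0489,.2341],[-40.1,42.9,76,58.5,118.6,-40.9],[179.44,-80.25,91.07])]
E_=lambda s,a:Ro.from_euler(s,a,degrees=True)
def fk(j,k,s4=1):
    a1,d,d1,L2,a3,L3,Lt=k
    A=E_('z',j[0]);B=A*E_('y',j[1]);C=A*E_('y',j[1]+j[2]);T=C*E_('z',s4*j[3])*E_('y',j[4])*E_('z',j[5])
    return A.apply([a1,d,d1])+B.apply([0,0,L2])+C.apply([a3,0,L3])+T.apply([0,0,Lt]),T
def fit():
    best=None
    for s4 in(1,-1):
        f=lambda k:np.concatenate([fk(j,k,s4)[0]-p for p,j,_ in D]+[1e-3*(k[[0,4]])])
        r=least_squares(f,[0,.086,.15,.4,0,.4,.25])
        if best is None or r.cost<best[0]: best=(r.cost,s4,r.x,np.abs(r.fun).max())
    return best
c_,S4,K,err=fit()
Tc=fk(D[7][1],K,S4)[1].inv()*rot(D[7][2])   # constant tool offset
LO=np.array([-156.59,-49.26,12.9,-63.56,4.71,-161.64]);HI=np.array([156.59,127.26,141.05,243.56,150.69,161.64])
def ik(p,R,j0):
    def f(j):
        q,T=fk(j,K,S4); return np.r_[(q-p)*10,((T*Tc).inv()*R).as_rotvec()]
    r=least_squares(f,np.clip(j0,LO+1,HI-1),bounds=(LO,HI)); return r.x,np.abs(r.fun).max()
E
python3 - <<'E'
from kin import *
print(S4,K.round(4),err); print(Tc.as_euler('xyz',degrees=True))
q,T=fk(D[8][1],K,S4); print(q,(T*Tc).as_euler('xyz',degrees=True))
# upright insert poses: tool z = direction az in horizontal plane; foot down
for hx,hy in [(.392,.212),(.45,.217),(.508,.222)]:
  for az in (60,90,120):
    z=np.array([np.cos(np.radians(az)),np.sin(np.radians(az)),0])
    for sx in(1,-1):   # tool x = sx * up
      x=np.array([0,0,sx]);y=np.cross(z,x);R=Ro.from_matrix(np.stack([x,y,z],1))
      for h in(.19,.11):
        best=min((ik(np.array([hx,hy,h]),R,np.array(j0)) for j0 in([-40,42,76,58,118,-40],[-30,30,110,90,90,90],[-60,20,130,100,60,-90],[-30,30,110,120,30,150])),key=lambda a:a[1])
        print((hx,hy),az,sx,h,best[0].round(0),round(best[1],4))
E
```

```text
1 [-0.0014  0.0861  0.2836  0.456   0.0949  0.501   0.3422] 0.000504441385831278
[1.94285040e-01 4.74692721e-02 9.00700805e+01]
[ 0.58954245 -0.04893253  0.2341424 ] [179.75347727 -80.24357287  90.90982346]
(0.392, 0.212) 60 1 0.19 [-42.  25. 141.  78.  93. -76.] 0.0046
(0.392, 0.212) 60 1 0.11 [-42.  44. 136.  78.  90. -90.] 0.0
(0.392, 0.212) 60 -1 0.19 [-42.  24. 141.  78.  93. 104.] 0.0
(0.392, 0.212) 60 -1 0.11 [-42.  44. 136.  78.  90.  90.] 0.0
(0.392, 0.212) 90 1 0.19 [-30.  31. 119.  63. 104. -64.] 0.0
(0.392, 0.212) 90 1 0.11 [-30.  44. 115.  61. 100. -72.] 0.0
(0.392, 0.212) 90 -1 0.19 [-30.  32. 118.  63. 105. 116.] 0.0
(0.392, 0.212) 90 -1 0.11 [-30.  44. 115.  61. 100. 108.] 0.0
(0.392, 0.212) 120 1 0.19 [-17.  41.  97.  51. 119. -59.] 0.0
(0.392, 0.212) 120 1 0.11 [-17.  50.  94.  49. 115. -64.] 0.0
(0.392, 0.212) 120 -1 0.19 [-17.  41.  97.  51. 119. 121.] 0.0
(0.392, 0.212) 120 -1 0.11 [-17.  51.  94.  49. 115. 116.] 0.0
(0.45, 0.217) 60 1 0.19 [-33.  26. 135.  87.  91. -71.] 0.0
(0.45, 0.217) 60 1 0.11 [-33.  43. 130.  87.  90. -83.] 0.0
(0.45, 0.217) 60 -1 0.19 [-3
[... 623 characters left out ...]
 93.  89. -66.] 0.0
(0.508, 0.222) 60 1 0.11 [-27.  43. 124.  93.  89. -76.] 0.0
(0.508, 0.222) 60 -1 0.19 [-27.  28. 127.  93.  89. 114.] 0.0
(0.508, 0.222) 60 -1 0.11 [-27.  43. 124.  93.  89. 104.] 0.0
(0.508, 0.222) 90 1 0.19 [-23.  38. 104.  72. 104. -54.] 0.0
(0.508, 0.222) 90 1 0.11 [-23.  48. 101.  70. 101. -61.] 0.0
(0.508, 0.222) 90 -1 0.19 [-23.  38. 104.  72. 104. 126.] 0.0
(0.508, 0.222) 90 -1 0.11 [-23.  48. 101.  70. 102. 119.] 0.0
(0.508, 0.222) 120 1 0.19 [-14.  50.  79.  59. 122. -48.] 0.0
(0.508, 0.222) 120 1 0.11 [-14.  58.  77.  57. 119. -53.] 0.0
(0.508, 0.222) 120 -1 0.19 [-13.  50.  79.  59. 123. 132.] 0.0
(0.508, 0.222) 120 -1 0.11 [-13.  58.  76.  57. 120. 127.] 0.0
```

```bash
python3 - <<'E'
from plan import *
p,r=here()
plan(p,r,[.555,-.297,.13],[180,0,95],12)
c=dict(np.load('cam_top.npz')); P=deproj(c)
m=(P[...,2]>.06)&(P[...,2]<.08); m[:,:110]=0;m[:,165:]=0;m[:225]=0;m[310:]=0
q=P[m]; rc=cv2.minAreaRect((q[:,:2]*1000).astype(np.float32)); print('top face',rc,np.median(q[:,2]))
# dark holes: colour in the face
g=cv2.cvtColor(c['pixels'],cv2.COLOR_RGB2GRAY)
hull=cv2.convexHull(np.argwhere(m)[:,::-1].astype(np.int32)); k=np.zeros(g.shape,np.uint8);cv2.fillConvexPoly(k,hull,1); k=cv2.erode(k,np.ones((3,3)))
d=((g<75)&(k>0)).astype(np.uint8); n,l,st,ce=cv2.connectedComponentsWithStats(d)
for i in range(1,n):
    if st[i,4]>15: print(ce[i],st[i],ray(c,*ce[i],.07).round(4))
h=((P[...,2]<.06)&(k>0)).astype(np.uint8); n,l,st,ce=cv2.connectedComponentsWithStats(h)
for i in range(1,n):
    if st[i,4]>15: print('depth',ce[i],st[i],ray(c,*ce[i],.07).round(4))
E
```

```text
t 22.6 p [ 0.5891 -0.0489  0.2341] r [179.44 -80.25  91.07] j [-40.1  42.9  76.   58.5 118.6 -40.9] f [ 1.3  0.3 -1.1] w 32.9 gf 0.0
N 12 v mm [-22.6  -3.9  -8.5] |v| 24.5 w deg [ 0.27 -6.68 -0.3 ]
top face ((450.02783203125, 215.78387451171875), (57.88443374633789, 174.18133544921875), 85.12615203857422) 0.06949305478936202
[135.86764706 242.70588235] [132 238  11  11  68] [0.5089 0.2135 0.07  ]
[133.29577465 268.8028169 ] [130 264  10  10  71] [0.4496 0.2186 0.07  ]
[130.93670886 294.25316456] [127 289  10  11  79] [0.3924 0.2232 0.07  ]
depth [137.70786517 243.37078652] [133 238  10  11  89] [0.5073 0.2093 0.07  ]
depth [135.09782609 268.51086957] [130 264  11  10  92] [0.4502 0.2145 0.07  ]
depth [132.59139785 294.05376344] [128 289  10  11  93] [0.3928 0.2195 0.07  ]
```

>>> send_rows(moves=[-0.3,-22.6,-3.9,-8.5,0.27,-6.68,-0.3,-0.3,-22.6,-3.9,-8.5,0.27,-6.68,-0.3,-0.3,-22.6,-3.9,-8.5,0.27,-6.68,-0.3,-0.3,-22.6,-3.9,-8.5,0.27,-6.68,-0.3,-0.3,-22.6,-3.9,-8.5,0.27,-6.68,-0.3,-0.3,-22.6,-3.9,-8.5,0.27,-6.68,-0.3,-0.3,-22.6,-3.9,-8.5,0.27,-6.68,-0.3,-0.3,-22.6,-3.9,-8.5,0.27,-6.68,-0.3,-0.3,-22.6,-3.9,-8.5,0.27,-6.68,-0.3,-0.3,-22.6,-3.9,-8.5,0.27,-6.68,-0.3])

```text
time_s: 23.55
ee_pos: [0.5594, -0.2491, 0.1221]
ee_rot: [179.7, -12.9, 94.5]
wrist_force: [0.2, -0.3, 0.5]
width: 0.349
gripper_force: 0.0
```

>>> send_rows(moves=[0.2,-22.6,-3.9,-8.5,0.27,-6.68,-0.3,0.2,-22.6,-3.9,-8.5,0.27,-6.68,-0.3,0.2,0,0,0,0,0,0,0.2,0,0,0,0,0,0,0.2,0,0,0,0,0,0,0.2,0,0,0,0,0,0,0.2,0,0,0,0,0,0,0.2,0,0,0,0,0,0,0.2,0,0,0,0,0,0,0.2,0,0,0,0,0,0])

```text
time_s: 24.55
ee_pos: [0.555, -0.2959, 0.1303]
ee_rot: [-179.8, 0.2, 95.0]
wrist_force: [-0.4, -0.1, 0.6]
width: 0.599
gripper_force: 0.0
```

```bash
python3 - <<'E'
from plan import *
from seg import blobs
p,r=here()
c=shot('top','top4.png');blobs(c,0.006,0.03,(300,210,410,290),100); blobs(c,0.052,0.14,(60,150,230,215),20)
c=shot('wrist','w4.png');blobs(c,0.005,0.03,(0,0,560,420),500)
E
```

```text
t 24.6 p [ 0.555  -0.2959  0.1303] r [-179.83    0.18   95.  ] j [-35.8  22.1  84.4  -0.3  73.5 -40.7] f [-0.4 -0.1  0.6] w 56.3 gf 0.0
px [334. 223.] 124 rect mm [ 551. -253.] [24. 36.] 5.3 z [0.009  0.0116 0.0154]
px [121. 182.] 5933 rect mm [646. 241.] [210. 148.] 89.5 z [0.0968 0.0996 0.1024]
px [185. 183.] 269 rect mm [648.  96.] [112.  29.] 0.1 z [0.0617 0.0661 0.1137]
px [410. 136.] 39297 rect mm [ 653. -241.] [111. 232.] 0.7 z [0.0076 0.0088 0.0134]
px [24. 81.] 1197 rect mm [ 352. -212.] [45. 15.] 20.3 z [0.0087 0.0142 0.0152]
px [198. 174.] 3082 rect mm [ 490. -278.] [ 18. 135.] 1.7 z [0.0127 0.0144 0.0153]
px [119. 214.] 3480 rect mm [ 426. -312.] [ 24. 136.] 0.6 z [0.0095 0.0142 0.0153]
px [277. 221.] 3848 rect mm [ 557. -317.] [ 24. 165.] 4.6 z [0.012  0.0139 0.0151]
px [222. 385.] 764 rect mm [ 517. -466.] [48. 34.] 85.5 z [0.0212 0.0225 0.0276]
```

View pics/w4.png

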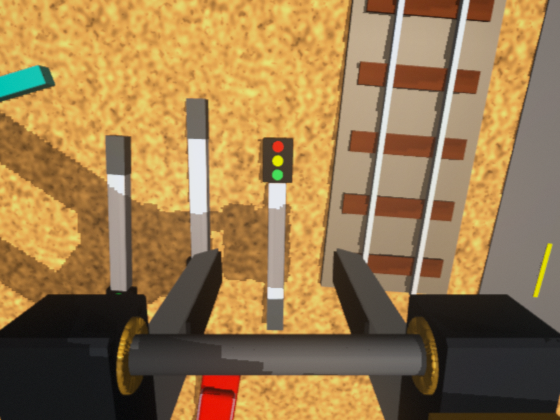

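Wrist view: mast 1, head at (278,160) and foot at (275,315), sits centred between the fingers, with the ballast bed to the right. Narrow the opening, descend and grip.

>>> send_rows(moves=[-0.15,0,0,15,0,0,0,-0.15,0,0,25,0,0,0,-0.15,0,0,25,0,0,0,-0.15,0,0,25,0,0,0,-0.15,0,0,20,0,0,0,-0.15,0,0,12,0,0,0,-0.15,0,0,4.5,0,0,0,-0.15,0,0,0,0,0,0,-1,0,0,0,0,0,0,-1,0,0,0,0,0,0], grip_force=40)

```text
time_s: 25.65
ee_pos: [0.5557, -0.297, 0.0053]
ee_rot: [-180.0, 0.3, 95.0]
wrist_force: [0.1, -0.5, -1.1]
width: 0.289
gripper_force: 0.0
```

>>> send_rows(moves=[-1,0,0,0,0,0,0,-1,0,0,0,0,0,0,-1,0,0,0,0,0,0,-1,0,0,-10,0,0,0,-1,0,0,-20,0,0,0,-1,0,0,-30,0,0,0,-1,0,0,-40,0,0,0,-1,0,0,-40,0,0,0,-1,0,0,-40,0,0,0,-1,0,0,-20,0,0,0])

```text
time_s: 26.65
ee_pos: [0.5568, -0.2967, 0.2093]
ee_rot: [179.8, 0.5, 95.0]
wrist_force: [-0.7, 0.1, 0.9]
width: 0.138
gripper_force: 39.9
```

```bash
python3 - <<'E'
from kin import *
p,r=here()
# target: above far socket, tool z az 75, tool x up
def up(az,sx):
    z=np.array([np.cos(np.radians(az)),np.sin(np.radians(az)),0]);x=np.array([0,0,sx]);y=np.cross(z,x)
    return Ro.from_matrix(np.stack([x,y,z],1)).as_euler('xyz',degrees=True)
rr=up(77,1);print(rr)
h=np.array([.508,.2105]); 
for N in (20,): plan(p,r,[.45,-.0,.28],[180,0,84],8); plan([.45,0,.28],[180,0,84],[h[0]+.0008,h[1]+.0035,.20],rr,12)
E
```

```text
t 26.6 p [ 0.5568 -0.2967  0.2093] r [179.85   0.46  95.01] j [-35.8  18.1  80.   -0.3  81.4 -40.7] f [-0.7  0.1  0.9] w 13.0 gf 39.9
[-103.  -90.    0.]
N 8 v mm [ 37.1 -13.2  -9. ] |v| 40.4 w deg [0.02 0.06 1.38]
N 12 v mm [10.5  1.8 19.1] |v| 21.8 w deg [-0.46  7.49  0.46]<sys>:0: UserWarning: Gimbal lock detected. Setting third angle to zero since it is not possible to uniquely determine all angles.
```

>>> send_rows(moves=[-1,37.1,-13.2,-9,0,0,1.38,-1,37.1,-13.2,-9,0,0,1.38,-1,37.1,-13.2,-9,0,0,1.38,-1,37.1,-13.2,-9,0,0,1.38,-1,37.1,-13.2,-9,0,0,1.38,-1,37.1,-13.2,-9,0,0,1.38,-1,37.1,-13.2,-9,0,0,1.38,-1,37.1,-13.2,-9,0,0,1.38,-1,0,0,0,0,0,0,-1,0,0,0,0,0,0])

```text
time_s: 27.65
ee_pos: [0.4489, 0.0012, 0.2757]
ee_rot: [-180.0, 0.3, 84.1]
wrist_force: [0.7, -0.0, -1.1]
width: 0.144
gripper_force: 39.9
```

```bash
python3 - <<'E'
from plan import *
from seg import blobs
p,r=here()
c=shot('wrist','w5.png'); blobs(c,0.06,0.08,(0,0,560,420),300); blobs(c,.25,.32,(0,0,560,330),100)
P=deproj(c); m=((P[...,2]>.06)&(P[...,2]<.08)).astype(np.uint8)
hull=cv2.convexHull(np.argwhere(m)[:,::-1].astype(np.int32))
k=np.zeros(m.shape,np.uint8);cv2.fillConvexPoly(k,hull,1)
h=((k>0)&(P[...,2]<.055)).astype(np.uint8);h=cv2.morphologyEx(h,cv2.MORPH_OPEN,np.ones((3,3)));n,l,st,ce=cv2.connectedComponentsWithStats(h)
for i in range(1,n):
    if st[i,4]>80: print(ce[i].round(),st[i],ray(c,*ce[i],.07).round(4))
E
```

```text
t 27.6 p [0.4489 0.0012 0.2757] r [-179.96    0.26   84.1 ] j [-10.7  -6.8  99.4  -0.3  87.4  -4.8] f [ 0.7 -0.  -1.1] w 13.5 gf 39.9
px [470.  65.] 1078 rect mm [648. 107.] [112.   8.] 0.7 z [0.0648 0.0661 0.0672]
px [554. 189.] 496 rect mm [738. -18.] [17. 60.] 4.3 z [0.0606 0.0618 0.0629]
px [278. 234.] 9059 rect mm [450.  18.] [38. 92.] 1.6 z [0.2829 0.2848 0.3062]
[493.  92.] [  394    15   164   187 14791] [0.6686 0.0793 0.07  ]
```

View pics/w5.png

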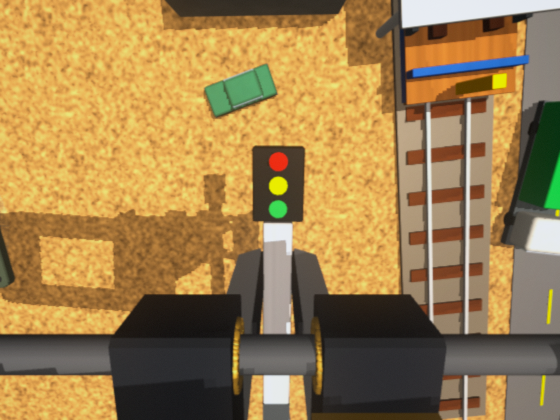

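>>> send_rows(moves=[-1,10.5,1.8,19.1,-0.46,7.49,0.46,-1,10.5,1.8,19.1,-0.46,7.49,0.46,-1,10.5,1.8,19.1,-0.46,7.49,0.46,-1,10.5,1.8,19.1,-0.46,7.49,0.46,-1,10.5,1.8,19.1,-0.46,7.49,0.46,-1,10.5,1.8,19.1,-0.46,7.49,0.46,-1,10.5,1.8,19.1,-0.46,7.49,0.46,-1,10.5,1.8,19.1,-0.46,7.49,0.46,-1,10.5,1.8,19.1,-0.46,7.49,0.46,-1,10.5,1.8,19.1,-0.46,7.49,0.46])

```text
time_s: 28.7
ee_pos: [0.4973, 0.1733, 0.1804]
ee_rot: [177.3, -75.0, 80.3]
wrist_force: [0.3, 0.5, -0.6]
width: 0.142
gripper_force: 39.9
```

>>> send_rows(moves=[-1,10.5,1.8,19.1,-0.46,7.49,0.46,-1,10.5,1.8,19.1,-0.46,7.49,0.46,-1,0,0,0,0,0,0,-1,0,0,0,0,0,0,-1,0,0,0,0,0,0,-1,0,0,0,0,0,0,-1,0,0,0,0,0,0,-1,0,0,0,0,0,0,-1,0,0,0,0,0,0,-1,0,0,0,0,0,0])

```text
time_s: 29.7
ee_pos: [0.5082, 0.215, 0.1943]
ee_rot: [-167.2, -89.7, 64.1]
wrist_force: [-0.8, -0.3, -0.4]
width: 0.143
gripper_force: 39.9
```

```bash
cat > look.py <<'E'
from plan import *
def look(fn,box=(190,180,400,340),f=3.5):
    s=observe();p,r=here();T=rot(r).as_matrix();print('toolx',T[:,0].round(3),'toolz',T[:,2].round(3))
    c=shot('side'); P=deproj(c)
    a=cv2.cvtColor(c['pixels'],cv2.COLOR_RGB2BGR)[box[1]:box[3],box[0]:box[2]]
    cv2.imwrite('pics/'+fn,cv2.resize(a,None,fx=f,fy=f,interpolation=cv2.INTER_CUBIC))
    # mast points: near the TCP, below and above
    m=(np.hypot(P[...,0]-p[0],P[...,1]-p[1])<.03)&(P[...,2]<p[2]-.03)&(P[...,2]>max(p[2]-.11,.072))
    q=P[m]
    for lo,hi in((.072,.10),(.10,.13),(.13,.17)):
        k=q[(q[:,2]>lo)&(q[:,2]<hi)]
        if len(k)>5: print('side mast',lo,len(k),np.median(k,0).round(4))
    return c,P
E
python3 - <<'E'
from look import *
look('s1.png')
E
```

```text
t 29.7 p [0.5082 0.215  0.1943] r [-167.16  -89.74   64.1 ] j [-26.4  32.6 114.4  78.6  97.  -57.7] f [-0.8 -0.3 -0.4] w 13.4 gf 39.9
toolx [0.002 0.004 1.   ] toolz [ 0.226  0.974 -0.004]
side mast 0.072 24 [0.5029 0.2181 0.0966]
side mast 0.1 68 [0.5035 0.2187 0.1165]
side mast 0.13 78 [0.5037 0.218  0.1477]
```

View pics/s1.png

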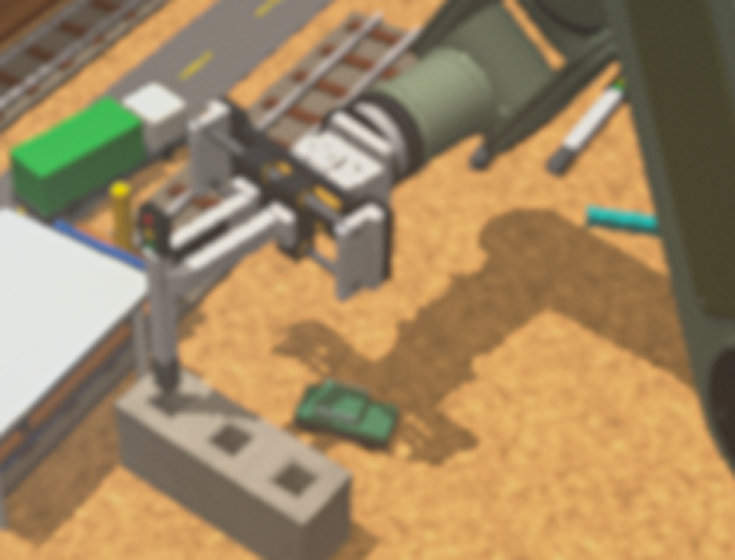

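The side crop shows the mast hanging upright at (165,300), its foot right over the far socket (165,403). The other sockets are at (232,438) and (296,479). Cross-check the holes from this view.

```bash
python3 - <<'E'
from h import *
c=dict(np.load('cam_side.npz'))
for u,v in((165,403),(232,438),(296,479)): print(ray(c,190+u/3.5,180+v/3.5,.07).round(4))
print('foot base',ray(c,190+167/3.5,180+388/3.5,.09).round(4))
g=cv2.cvtColor(c['pixels'],cv2.COLOR_RGB2GRAY); b=g[285:325,225:285]
m=(b<95).astype(np.uint8);n,l,st,ce=cv2.connectedComponentsWithStats(m)
for i in range(1,n):
    if st[i,4]>15: print(ce[i]+[225,285],st[i,4],ray(c,*(ce[i]+[225,285]),.07).round(4))
E
```

```text
[0.5077 0.2154 0.07  ]
[0.4483 0.2154 0.07  ]
[0.39   0.2209 0.07  ]
foot base [0.5034 0.2171 0.09  ]
[237.26530612 288.81632653] 49 [0.5205 0.198  0.07  ]
[279.23255814 301.        ] 43 [0.4084 0.1727 0.07  ]
```

>>> send_rows(moves=[-1,-10,0,0,0,0,0,-1,-12,0,0,0,0,0,-1,-10,0,0,0,0,0,-1,-8,0,0,0,0,0,-1,-8,0,0,0,0,0,-1,-8,0,0,0,0,0,-1,-8,0,0,0,0,0,-1,0,0,0,0,0,0,-1,0,0,0,0,0,0,-1,0,0,0,0,0,0])

```text
time_s: 30.75
ee_pos: [0.5082, 0.2147, 0.1304]
ee_rot: [-165.0, -89.8, 61.9]
wrist_force: [0.7, -0.6, -1.0]
width: 0.144
gripper_force: 39.9
```

```bash
python3 - <<'E'
from look import *
look('s2.png')
E
```

```text
t 30.8 p [0.5082 0.2147 0.1304] r [-165.01  -89.76   61.94] j [-26.5  41.8 112.1  77.8  95.6 -64.5] f [ 0.7 -0.6 -1. ] w 13.5 gf 39.9
toolx [0.002 0.004 1.   ] toolz [ 0.226  0.974 -0.004]
side mast 0.072 110 [0.5037 0.2179 0.0745]
```

>>> send_rows(moves=[-1,-6,0,0,0,0,0,-1,-5,0,0,0,0,0,-1,-4,0,0,0,0,0,-1,-3,0,0,0,0,0,-1,-1.5,0,0,0,0,0,-1,0,0,0,0,0,0,-1,0,0,0,0,0,0,-0.4,0,0,0,0,0,0,-0.4,0,0,0,0,0,0,-0.4,0,0,0,0,0,0])

```text
time_s: 31.8
ee_pos: [0.508, 0.2147, 0.1106]
ee_rot: [-161.6, -89.7, 58.6]
wrist_force: [-0.1, -0.3, 0.0]
width: 0.295
gripper_force: 0.0
```

```bash
python3 - <<'E'
from look import *
look('s3.png')
E
```

```text
t 31.8 p [0.508  0.2147 0.1106] r [-161.62  -89.73   58.55] j [-26.5  44.6 111.2  77.6  95.2 -66.4] f [-0.1 -0.3  0. ] w 27.7 gf 0.0
toolx [0.002 0.004 1.   ] toolz [ 0.226  0.974 -0.004]
side mast 0.072 70 [0.5018 0.2202 0.073 ]
```

View pics/s3.png

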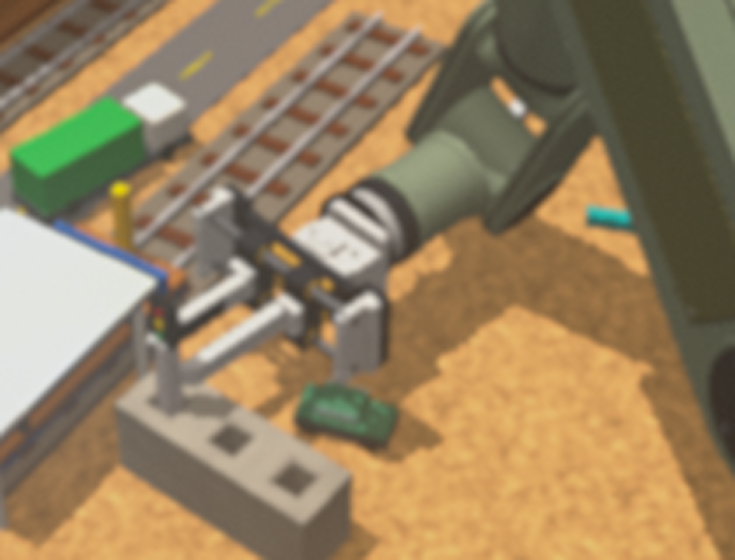

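The side crop shows the mast standing in the far socket, post sunk to the head region at (168,370). Backing off, then on to mast 2.

>>> send_rows(moves=[-0.4,0,0,-8,0,0,0,-0.4,0,0,-20,0,0,0,-0.4,0,0,-30,0,0,0,-0.4,0,0,-30,0,0,0,-0.4,20,0,-20,0,0,0,-0.4,35,0,-20,0,0,0,-0.4,35,0,-20,0,0,0,-0.4,30,0,-20,0,0,0,-0.4,0,0,0,0,0,0,-0.4,0,0,0,0,0,0])

```text
time_s: 32.85
ee_pos: [0.4704, 0.0509, 0.2312]
ee_rot: [-175.3, -89.7, 72.2]
wrist_force: [-1.8, -0.4, -0.3]
width: 0.297
gripper_force: 0.0
```

```bash
python3 - <<'E'
from look import *
from seg import blobs
p,r=here()
plan(p,r,[.4915,-.30,.15],[180,0,94],14)
c=shot('top','top5.png');blobs(c,0.006,0.03,(300,210,410,290),100);blobs(c,.08,.2,(110,225,165,310),20)
blobs(c,0.052,0.14,(60,150,230,215),20)
E
```

```text
t 32.9 p [0.4704 0.0509 0.2312] r [-175.33  -89.66   72.2 ] j [-46.   30.  110.1  63.5 110.1 -54.9] f [-1.8 -0.4 -0.3] w 27.9 gf 0.0
N 14 v mm [-23.4   3.3 -16.1] |v| 28.6 w deg [ 0.96 -6.35 -0.96]
px [356. 248.] 456 rect mm [ 488. -294.] [ 25. 165.] 4.9 z [0.0101 0.0131 0.0162]
px [128. 243.] 153 rect mm [506. 213.] [14. 23.] 75.7 z [0.0988 0.1582 0.172 ]
px [121. 182.] 5932 rect mm [646. 240.] [209. 148.] 89.5 z [0.0968 0.0997 0.1024]
px [185. 183.] 271 rect mm [648.  95.] [111.  29.] 0.3 z [0.0612 0.0657 0.1124]
```

>>> send_rows(moves=[-0.3,-23.4,3.3,-16.1,0.96,-6.35,-0.96,-0.3,-23.4,3.3,-16.1,0.96,-6.35,-0.96,-0.3,-23.4,3.3,-16.1,0.96,-6.35,-0.96,-0.3,-23.4,3.3,-16.1,0.96,-6.35,-0.96,-0.3,-23.4,3.3,-16.1,0.96,-6.35,-0.96,-0.3,-23.4,3.3,-16.1,0.96,-6.35,-0.96,-0.3,-23.4,3.3,-16.1,0.96,-6.35,-0.96,-0.3,-23.4,3.3,-16.1,0.96,-6.35,-0.96,-0.3,-23.4,3.3,-16.1,0.96,-6.35,-0.96,-0.3,-23.4,3.3,-16.1,0.96,-6.35,-0.96])

```text
time_s: 33.9
ee_pos: [0.4758, -0.192, 0.1103]
ee_rot: [177.2, -25.6, 90.9]
wrist_force: [0.1, -0.2, -0.1]
width: 0.349
gripper_force: 0.0
```

>>> send_rows(moves=[-0.15,-23.4,3.3,-16.1,0.96,-6.35,-0.96,-0.15,-23.4,3.3,-16.1,0.96,-6.35,-0.96,-0.15,-23.4,3.3,-16.1,0.96,-6.35,-0.96,-0.15,-23.4,3.3,-16.1,0.96,-6.35,-0.96,-0.15,0,0,0,0,0,0,-0.15,0,0,0,0,0,0,-0.15,0,0,0,0,0,0,-0.15,0,0,0,0,0,0,-0.15,0,0,0,0,0,0,-0.15,0,0,0,0,0,0])

```text
time_s: 34.9
ee_pos: [0.4909, -0.2991, 0.1481]
ee_rot: [-179.9, -0.2, 94.0]
wrist_force: [-0.5, -0.7, -0.3]
width: 0.429
gripper_force: 0.0
```

```bash
cat > m.py <<'E'
from plan import *
from seg import blobs
p,r=here();T=rot(r).as_matrix();print('toolx',T[:,0].round(3),'toolz',T[:,2].round(3))
c=shot('top');blobs(c,0.006,0.03,(300,210,410,295),100)
c=shot('wrist','wl.png');blobs(c,0.005,0.03,(0,0,560,420),1000)
E
python3 m.py
```

```text
t 34.9 p [ 0.4909 -0.2991  0.1481] r [-179.86   -0.22   94.04] j [-40.   15.   91.5   0.1  73.7 -44.1] f [-0.5 -0.7 -0.3] w 40.3 gf 0.0
toolx [-0.071  0.998  0.004] toolz [-0.003  0.004 -1.   ]
px [336. 249.] 209 rect mm [ 488. -258.] [14. 92.] 3.6 z [0.0105 0.0133 0.0163]
px [475. 139.] 37306 rect mm [ 653. -239.] [112. 237.] 0.6 z [0.0075 0.0089 0.0148]
px [ 70. 105.] 3017 rect mm [ 313. -226.] [126.  15.] 20.3 z [0.0122 0.0143 0.0154]
px [278. 205.] 3541 rect mm [ 491. -294.] [ 24. 165.] 4.0 z [0.0122 0.0141 0.0152]
px [201. 208.] 2515 rect mm [ 425. -316.] [144.  18.] 88.3 z [0.0126 0.0143 0.0153]
```

>>> send_rows(moves=[-0.15,-8,0,20,0,0,0,-0.15,-8.5,0,30,0,0,0,-0.15,0,0,30,0,0,0,-0.15,0,0,30,0,0,0,-0.15,0,0,20,0,0,0,-0.15,0,0,10,0,0,0,-0.15,0,0,4,0,0,0,-0.15,0,0,0,0,0,0,-1,0,0,0,0,0,0,-1,0,0,0,0,0,0])

```text
time_s: 36.0
ee_pos: [0.4932, -0.316, 0.0061]
ee_rot: [180.0, -0.1, 94.1]
wrist_force: [0.9, 0.6, -0.0]
width: 0.293
gripper_force: 0.0
```

>>> send_rows(moves=[-1,0,0,0,0,0,0,-1,0,0,0,0,0,0,-1,0,0,0,0,0,0,-1,0,0,-10,0,0,0,-1,0,0,-30,0,0,0,-1,0,0,-40,0,0,0,-1,0,0,-45,0,0,0,-1,0,0,-45,0,0,0,-1,0,0,-45,0,0,0,-1,0,0,-30,0,0,0])

```text
time_s: 37.0
ee_pos: [0.4935, -0.3164, 0.2542]
ee_rot: [179.9, 0.0, 94.1]
wrist_force: [0.5, -0.3, -1.0]
width: 0.143
gripper_force: 40.0
```

```bash
cat > tgt.py <<'E'
from kin import *
def up(az,sx):
    z=np.array([np.cos(np.radians(az)),np.sin(np.radians(az)),0]);x=np.array([0,0,sx]);y=np.cross(z,x)
    return Ro.from_matrix(np.stack([x,y,z],1)).as_euler('xyz',degrees=True)
E
python3 -W ignore - <<'E'
from tgt import *
p,r=here()
a=([.44,-.05,.27],[180,0,-92])
plan(p,r,*a,22)
h=np.array([.4495,.2155]); az=82
q=np.array([h[0]+.002*np.cos(np.radians(az)),h[1]+.002,.195])
plan(a[0],a[1],q,up(az,-1),12); 
for pp,rr in(a,(q,up(az,-1)),(q-[0,0,.085],up(az,-1))): print(ik(np.array(pp),rot(rr),np.array([-26,30,110,30,90,110.])))
E
```

```text
t 37.0 p [ 0.4935 -0.3164  0.2542] r [1.799e+02 5.000e-02 9.408e+01] j [-41.1  11.2  83.3   0.   85.4 -45.2] f [ 0.5 -0.3 -1. ] w 13.5 gf 40.0
N 22 v mm [ 4.6 18.2 -0.7] |v| 18.8 w deg [-0.    0.01 -7.91]
N 12 v mm [-14.    1.2  21.5] |v| 25.7 w deg [ 0.39 -7.49  0.39]
(array([-18.74680471,  -7.49650544, 100.7927696 ,   1.2351225 ,
        86.89113511, 161.64      ]), np.float64(0.025690568309793542))
(array([-28.57050042,  31.33080312, 117.68011482,  72.0173154 ,
       100.55911612, 119.25230913]), np.float64(9.228720010412417e-10))
(array([-28.57050043,  44.1885439 , 114.24860334,  70.59264029,
        97.53135762, 110.21180998]), np.float64(2.1410312411873633e-10))
```

```bash
python3 -W ignore - <<'E'
from tgt import *
p,r=here()
a=([.44,-.05,.27],[180,0,-80])
plan(p,r,*a,22)
h=np.array([.4495,.2155]); az=85
q=np.array([h[0]+.002*np.cos(np.radians(az)),h[1]+.002,.195])
plan(a[0],a[1],q,up(az,-1),12)
# path joints check
P0,R0=np.array(a[0]),rot(a[1]); R1=rot(up(az,-1)); w=(R0.inv()*R1).as_rotvec()/12
j=np.array([-19,-7,100,1,87,151.]);S=sum(Ro.from_rotvec(w*k).as_matrix() for k in range(12));v=np.linalg.solve(S,R0.inv().apply(q-P0))
Pc,Rc=P0,R0
for k in range(12):
    Pc=Pc+Rc.apply(v);Rc=Rc*Ro.from_rotvec(w); j,e=ik(Pc,Rc,j); print(Pc.round(3),j.round(0),round(e,4))
E
```

```text
t 37.0 p [ 0.4935 -0.3164  0.2542] r [1.799e+02 5.000e-02 9.408e+01] j [-41.1  11.2  83.3   0.   85.4 -45.2] f [ 0.5 -0.3 -1. ] w 13.5 gf 40.0
N 22 v mm [ -0.1 -18.8  -0.7] |v| 18.8 w deg [ 0.   -0.01  7.91]
N 12 v mm [-14.   -1.6  21.6] |v| 25.7 w deg [ 0.98 -7.45  0.98]
[ 0.439 -0.036  0.248] [-21.  -6. 102.   7.  87. 149.] 0.0
[ 0.438 -0.019  0.229] [-25.  -4. 104.  13.  87. 146.] 0.0
[ 0.438 -0.     0.212] [-27.  -1. 105.  20.  88. 143.] 0.0
[0.438 0.021 0.197] [-30.   2. 107.  26.  88. 140.] 0.0
[0.438 0.044 0.186] [-31.   5. 108.  31.  89. 137.] 0.0
[0.438 0.068 0.177] [-32.   8. 110.  37.  90. 134.] 0.0
[0.439 0.094 0.172] [-33.  12. 111.  42.  91. 132.] 0.0
[0.44  0.119 0.17 ] [-33.  16. 112.  48.  93. 129.] 0.0
[0.442 0.145 0.171] [-32.  20. 113.  53.  95. 127.] 0.0
[0.444 0.17  0.176] [-31.  24. 114.  59.  97. 124.] 0.0
[0.447 0.194 0.184] [-30.  28. 115.  65.  99. 122.] 0.0
[0.45  0.218 0.195] [-28.  32. 115.  70. 102. 120.] 0.0
```

>>> send_rows(moves=[-1,44.9,-5.7,-2.6,0,0,0,-1,44.9,-5.7,-2.6,0,0,0,-1,44.9,-5.7,-2.6,0,0,0,-1,44.9,-5.7,-2.6,0,0,0,-1,44.9,-5.7,-2.6,0,0,0,-1,44.9,-5.7,-2.6,0,0,0,-1,0,0,0,0,0,7.91,-1,0,0,0,0,0,7.91,-1,0,0,0,0,0,7.91,-1,0,0,0,0,0,7.91])

```text
time_s: 38.0
ee_pos: [0.439, -0.0492, 0.2663]
ee_rot: [-179.8, -0.1, 62.1]
wrist_force: [0.4, -0.3, -1.4]
width: 0.142
gripper_force: 40.0
```

>>> send_rows(moves=[-1,0,0,0,0,0,7.91,-1,0,0,0,0,0,7.91,-1,0,0,0,0,0,7.91,-1,0,0,0,0,0,7.91,-1,0,0,0,0,0,7.91,-1,0,0,0,0,0,7.91,-1,0,0,0,0,0,7.91,-1,0,0,0,0,0,7.91,-1,0,0,0,0,0,7.91,-1,0,0,0,0,0,7.91])

```text
time_s: 39.0
ee_pos: [0.439, -0.0494, 0.2662]
ee_rot: [-179.9, 0.2, -17.0]
wrist_force: [0.6, 0.9, 0.2]
width: 0.144
gripper_force: 40.0
```

>>> send_rows(moves=[-1,0,0,0,0,0,7.91,-1,0,0,0,0,0,7.91,-1,0,0,0,0,0,7.91,-1,0,0,0,0,0,7.91,-1,0,0,0,0,0,7.91,-1,0,0,0,0,0,7.91,-1,0,0,0,0,0,7.91,-1,0,0,0,0,0,7.91,-1,0,0,0,0,0,0,-1,0,0,0,0,0,0])

```text
time_s: 40.0
ee_pos: [0.4392, -0.0495, 0.2662]
ee_rot: [179.9, 0.2, -79.8]
wrist_force: [0.1, 0.1, -1.4]
width: 0.145
gripper_force: 40.0
```

```bash
python3 -W ignore - <<'E'
from tgt import *
from seg import blobs
p,r=here()
c=shot('wrist','w6.png');blobs(c,p[2]-.03,p[2]+.04,(0,0,560,330),200)
h=np.array([.4495,.2155]); az=85
q=np.array([h[0]+.002*np.cos(np.radians(az)),h[1]+.002,.198])
plan(p,r,q,up(az,-1),12)
E
```

```text
t 40.0 p [ 0.4392 -0.0495  0.2662] r [179.91   0.18 -79.78] j [-1.78e+01 -7.30e+00  1.01e+02  1.00e-01  8.65e+01  1.52e+02] f [ 0.1  0.1 -1.4] w 13.6 gf 40.0
px [278. 197.] 10619 rect mm [442. -83.] [ 38. 136.] 2.8 z [0.2738 0.2749 0.2883]
N 12 v mm [-14.3  -1.8  21.1] |v| 25.5 w deg [ 1.   -7.44  0.99]
```

>>> send_rows(moves=[-1,-14.3,-1.8,21.1,1,-7.44,0.99,-1,-14.3,-1.8,21.1,1,-7.44,0.99,-1,-14.3,-1.8,21.1,1,-7.44,0.99,-1,-14.3,-1.8,21.1,1,-7.44,0.99,-1,-14.3,-1.8,21.1,1,-7.44,0.99,-1,-14.3,-1.8,21.1,1,-7.44,0.99,-1,-14.3,-1.8,21.1,1,-7.44,0.99,-1,-14.3,-1.8,21.1,1,-7.44,0.99,-1,-14.3,-1.8,21.1,1,-7.44,0.99,-1,-14.3,-1.8,21.1,1,-7.44,0.99])

```text
time_s: 41.05
ee_pos: [0.4459, 0.171, 0.1778]
ee_rot: [-172.9, 75.2, -86.2]
wrist_force: [-0.2, 0.5, -0.6]
width: 0.142
gripper_force: 40.0
```

>>> send_rows(moves=[-1,-14.3,-1.8,21.1,1,-7.44,0.99,-1,-14.3,-1.8,21.1,1,-7.44,0.99,-1,0,0,0,0,0,0,-1,0,0,0,0,0,0,-1,0,0,0,0,0,0,-1,0,0,0,0,0,0,-1,0,0,0,0,0,0,-1,0,0,0,0,0,0,-1,0,0,0,0,0,0,-1,0,0,0,0,0,0])

```text
time_s: 42.05
ee_pos: [0.4511, 0.2175, 0.1978]
ee_rot: [108.2, 90.0, -167.0]
wrist_force: [1.3, -0.3, -0.7]
width: 0.141
gripper_force: 40.0
```

```bash
python3 -W ignore - <<'E'
from look import *
look('s4.png')
E
```

```text
t 42.0 p [0.4511 0.2175 0.1978] r [ 108.15   89.99 -167.01] j [-27.7  31.8 115.6  70.8 101.9 120.6] f [ 1.3 -0.3 -0.7] w 13.2 gf 40.0
toolx [-0. -0. -1.] toolz [ 0.09   0.996 -0.   ]
side mast 0.072 10 [0.4508 0.2212 0.0982]
side mast 0.1 71 [0.447  0.2217 0.1157]
side mast 0.13 84 [0.4476 0.2216 0.1499]
```

View pics/s4.png

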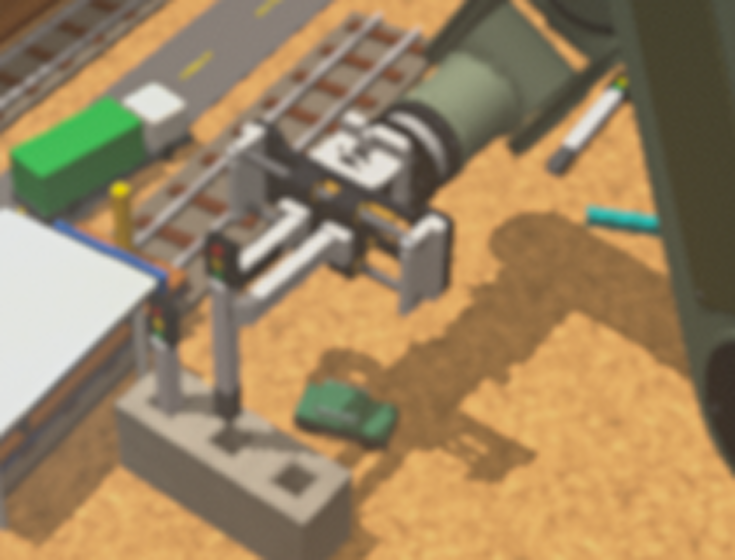

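Side crop: mast 1 stands in the far socket, and mast 2 hangs upright with its foot at (228,405), over the middle socket (232,438). Insert it.

>>> send_rows(moves=[-1,12,1,0,0,0,0,-1,12,0,0,0,0,0,-1,10,0,0,0,0,0,-1,10,0,0,0,0,0,-1,9,0,0,0,0,0,-1,8,0,0,0,0,0,-1,7,0,0,0,0,0,-1,0,0,0,0,0,0,-1,0,0,0,0,0,0,-1,0,0,0,0,0,0])

```text
time_s: 43.1
ee_pos: [0.4501, 0.2177, 0.13]
ee_rot: [5.9, 90.0, 90.8]
wrist_force: [1.1, 0.1, 0.3]
width: 0.142
gripper_force: 40.0
```

```bash
python3 -W ignore - <<'E'
from look import *
look('s5.png')
E
```

```text
t 43.1 p [0.4501 0.2177 0.13  ] r [ 5.92 89.98 90.76] j [-27.7  41.7 113.3  69.4  99.3 113.3] f [1.1 0.1 0.3] w 13.3 gf 40.0
toolx [-0.  0. -1.] toolz [0.09  0.996 0.   ]
side mast 0.072 115 [0.4457 0.2225 0.074 ]
```

>>> send_rows(moves=[-1,6,0,0,0,0,0,-1,5,0,0,0,0,0,-1,4,0,0,0,0,0,-1,3,0,0,0,0,0,-1,1,0,0,0,0,0,-1,0,0,0,0,0,0,-1,0,0,0,0,0,0,-0.4,0,0,0,0,0,0,-0.4,0,0,0,0,0,0,-0.4,0,0,0,0,0,0])

```text
time_s: 44.15
ee_pos: [0.45, 0.2177, 0.111]
ee_rot: [26.0, 90.0, 110.9]
wrist_force: [0.1, -0.1, 0.2]
width: 0.298
gripper_force: 0.0
```

>>> send_rows(moves=[-0.4,0,0,-8,0,0,0,-0.4,0,0,-20,0,0,0,-0.4,0,0,-30,0,0,0,-0.4,0,0,-30,0,0,0,-0.4,-20,0,-20,0,0,0,-0.4,-35,0,-20,0,0,0,-0.4,-35,0,-20,0,0,0,-0.4,-30,0,-20,0,0,0,-0.4,0,0,0,0,0,0,-0.4,0,0,0,0,0,0])

```text
time_s: 45.15
ee_pos: [0.435, 0.0498, 0.2306]
ee_rot: [-163.9, 89.9, -79.1]
wrist_force: [-0.2, 0.8, -0.3]
width: 0.299
gripper_force: 0.0
```

```bash
python3 -W ignore - <<'E'
from tgt import *
from seg import blobs
p,r=here()
c=shot('top','top6.png');blobs(c,0.006,0.03,(300,210,410,295),100);blobs(c,.08,.2,(110,225,165,310),20)
# untilt to down; choose yaw -90 (j6 same side)
plan(p,r,[.40,-.20,.22],[180,0,-80],14)
print(ik(np.array([.425,-.345,.15]),rot([180,0,-90]),np.array([-45,5,100,1,80,136.])))
E
```

```text
t 45.1 p [0.435  0.0498 0.2306] r [-163.88   89.91  -79.11] j [-45.7  31.3 108.1  57.  114.9 123.1] f [-0.2  0.8 -0.3] w 28.1 gf 0.0
px [128. 243.] 154 rect mm [506. 212.] [15. 24.] 78.6 z [0.1    0.1564 0.1719]
px [128. 263.] 166 rect mm [464. 213.] [13. 31.] 84.7 z [0.0971 0.1535 0.1711]
N 14 v mm [ 13.7   3.1 -14.2] |v| 20.0 w deg [-0.85  6.38 -0.85]
(array([-4.80469442e+01,  1.16494839e+01,  9.54423833e+01, -1.17859806e-01,
        7.30733531e+01,  1.31917533e+02]), np.float64(6.661338147750939e-15))
```

```bash
python3 -W ignore - <<'E'
from tgt import *
p,r=here()
P0,R0=p,rot(r); q=np.array([.427,-.33,.16]);R1=rot([180,0,-90]);N=17
plan(p,r,q,[180,0,-90],N)
w=(R0.inv()*R1).as_rotvec()/N
S=sum(Ro.from_rotvec(w*k).as_matrix() for k in range(N));v=np.linalg.solve(S,R0.inv().apply(q-P0))
Pc,Rc=P0,R0; j=observe()['joints']
for k in range(N):
    Pc=Pc+Rc.apply(v);Rc=Rc*Ro.from_rotvec(w); j,e=ik(Pc,Rc,j)
    if k%3==1: print(Pc.round(3),j.round(0),round(e,4))
E
```

```text
t 45.2 p [0.4346 0.0506 0.2302] r [ 84.16  89.9  168.98] j [-45.7  31.4 108.2  57.  114.9 123.1] f [-0.5  0.7 -0.1] w 28.0 gf 0.0
N 17 v mm [ 20.1  -0.5 -15.3] |v| 25.3 w deg [-0.23  5.29 -0.24]
[0.433 0.018 0.191] [-48.  30. 106.  50. 110. 122.] 0.0
[ 0.43  -0.042  0.146] [-50.  27. 103.  40. 102. 123.] 0.0
[ 0.428 -0.113  0.119] [-50.  23. 100.  30.  95. 124.] 0.0
[ 0.427 -0.188  0.112] [-50.  19.  98.  21.  88. 126.] 0.0
[ 0.426 -0.262  0.126] [-49.  15.  97.  11.  81. 129.] 0.0
[ 0.427 -0.33   0.16 ] [-47.  10.  96.  -0.  74. 133.] 0.0
```

>>> send_rows(moves=[-0.3,20.1,-0.5,-15.3,-0.23,5.29,-0.24,-0.3,20.1,-0.5,-15.3,-0.23,5.29,-0.24,-0.3,20.1,-0.5,-15.3,-0.23,5.29,-0.24,-0.3,20.1,-0.5,-15.3,-0.23,5.29,-0.24,-0.3,20.1,-0.5,-15.3,-0.23,5.29,-0.24,-0.3,20.1,-0.5,-15.3,-0.23,5.29,-0.24,-0.3,20.1,-0.5,-15.3,-0.23,5.29,-0.24,-0.3,20.1,-0.5,-15.3,-0.23,5.29,-0.24,-0.3,20.1,-0.5,-15.3,-0.23,5.29,-0.24,-0.3,20.1,-0.5,-15.3,-0.23,5.29,-0.24])

```text
time_s: 46.2
ee_pos: [0.4258, -0.1622, 0.1107]
ee_rot: [-178.9, 37.1, -91.4]
wrist_force: [-0.2, -0.3, 0.4]
width: 0.352
gripper_force: 0.0
```

>>> send_rows(moves=[0,20.1,-0.5,-15.3,-0.23,5.29,-0.24,0,20.1,-0.5,-15.3,-0.23,5.29,-0.24,0,20.1,-0.5,-15.3,-0.23,5.29,-0.24,0,20.1,-0.5,-15.3,-0.23,5.29,-0.24,0,20.1,-0.5,-15.3,-0.23,5.29,-0.24,0,20.1,-0.5,-15.3,-0.23,5.29,-0.24,0,20.1,-0.5,-15.3,-0.23,5.29,-0.24,0,0,0,0,0,0,0,0,0,0,0,0,0,0,0,0,0,0,0,0,0])

```text
time_s: 47.2
ee_pos: [0.4255, -0.3284, 0.1589]
ee_rot: [179.9, 0.3, -90.1]
wrist_force: [0.9, 0.4, 0.3]
width: 0.5
gripper_force: 0.0
```

```bash
python3 m.py; python3 - <<'E'
from seg import *
c=dict(np.load('cam_top.npz')); blobs(c,.08,.2,(110,225,165,310),20)
E
```

```text
t 47.2 p [ 0.4255 -0.3284  0.1589] r [179.91   0.28 -90.05] j [-4.70e+01  1.00e+01  9.63e+01  1.00e-01  7.40e+01  1.33e+02] f [0.9 0.4 0.3] w 47.0 gf 0.0
toolx [-0.001 -1.    -0.005] toolz [-0.001  0.005 -1.   ]
px [356. 275.] 284 rect mm [ 425. -302.] [ 14. 114.] 0.4 z [0.0103 0.0135 0.016 ]
px [168.  46.] 1614 rect mm [ 516. -467.] [51. 34.] 85.5 z [0.0122 0.0217 0.0237]
px [471.  41.] 5163 rect mm [ 301. -448.] [197.  26.] 22.8 z [0.0153 0.0232 0.0261]
px [278. 188.] 3381 rect mm [ 424. -327.] [ 24. 165.] 0.8 z [0.012  0.0139 0.0151]
px [ 43. 244.] 13111 rect mm [ 637. -275.] [176.  93.] 79.6 z [0.0074 0.0088 0.0153]
px [458. 284.] 1033 rect mm [ 264. -244.] [73. 16.] 20.6 z [0.0073 0.0141 0.0155]
px [128. 243.] 155 rect mm [506. 213.] [14. 24.] 73.9 z [0.0992 0.1564 0.1722]
px [127. 262.] 170 rect mm [464. 215.] [14. 30.] 89.4 z [0.0979 0.1541 0.1707]
```

View pics/wl.png

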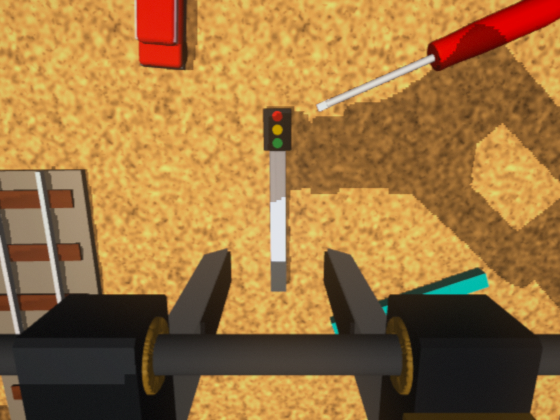

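Wrist view: mast 3, head at (278,130) and foot at (278,280), is centred between the fingers; the turquoise piece at (430,300) is outside the opening. Grip it.

>>> send_rows(moves=[-0.15,10,1,20,0,0,0,-0.15,9.5,0,30,0,0,0,-0.15,0,0,30,0,0,0,-0.15,0,0,30,0,0,0,-0.15,0,0,25,0,0,0,-0.15,0,0,14,0,0,0,-0.15,0,0,5,0,0,0,-0.15,0,0,0,0,0,0,-1,0,0,0,0,0,0,-1,0,0,0,0,0,0])

```text
time_s: 48.3
ee_pos: [0.4266, -0.3504, 0.0086]
ee_rot: [-179.8, -0.1, -90.1]
wrist_force: [0.4, -0.1, -0.2]
width: 0.291
gripper_force: 0.0
```

>>> send_rows(moves=[-1,0,0,0,0,0,0,-1,0,0,0,0,0,0,-1,0,0,0,0,0,0,-1,0,0,-10,0,0,0,-1,0,0,-30,0,0,0,-1,0,0,-40,0,0,0,-1,0,0,-45,0,0,0,-1,0,0,-45,0,0,0,-1,0,0,-45,0,0,0,-1,0,0,-40,0,0,0])

```text
time_s: 49.3
ee_pos: [0.4252, -0.3494, 0.265]
ee_rot: [-179.9, -0.1, -90.1]
wrist_force: [0.5, -0.7, -0.5]
width: 0.141
gripper_force: 40.0
```

```bash
python3 -W ignore - <<'E'
from tgt import *
p,r=here()
T=rot(r); d=np.array([.43,-.06,.27])-p; print('shift tool mm',(T.inv().apply(d)*1000).round(1))
print(ik(np.array([.43,-.06,.27]),rot([180,0,94]),np.array([-20,-7,100,0,87,-10.]))[0].round(0))
E
```

```text
t 49.3 p [ 0.4252 -0.3494  0.265 ] r [-1.7985e+02 -6.0000e-02 -9.0070e+01] j [-4.850e+01  6.400e+00  8.750e+01  1.000e-01  8.590e+01  1.316e+02] f [ 0.5 -0.7 -0.5] w 13.3 gf 40.0
shift tool mm [-289.4   -4.5   -5.2]
[-19.  -9. 102.   0.  87. -23.]
```

>>> send_rows(moves=[-1,-48.2,-0.7,-0.9,0,0,0,-1,-48.2,-0.7,-0.9,0,0,0,-1,-48.2,-0.7,-0.9,0,0,0,-1,-48.2,-0.7,-0.9,0,0,0,-1,-48.2,-0.7,-0.9,0,0,0,-1,-48.2,-0.7,-0.9,0,0,0,-1,0,0,0,0,0,-8.1,-1,0,0,0,0,0,-8.1,-1,0,0,0,0,0,-8.1,-1,0,0,0,0,0,-8.1])

```text
time_s: 50.3
ee_pos: [0.4294, -0.0598, 0.2678]
ee_rot: [-179.9, -0.0, -57.3]
wrist_force: [-0.6, 0.2, -1.7]
width: 0.143
gripper_force: 40.0
```

>>> send_rows(moves=[-1,0,0,0,0,0,-8.1,-1,0,0,0,0,0,-8.1,-1,0,0,0,0,0,-8.1,-1,0,0,0,0,0,-8.1,-1,0,0,0,0,0,-8.1,-1,0,0,0,0,0,-8.1,-1,0,0,0,0,0,-8.1,-1,0,0,0,0,0,-8.1,-1,0,0,0,0,0,-8.1,-1,0,0,0,0,0,-8.1])

```text
time_s: 51.3
ee_pos: [0.4294, -0.0601, 0.2678]
ee_rot: [180.0, -0.1, 23.7]
wrist_force: [-0.1, -0.1, -0.6]
width: 0.14
gripper_force: 40.0
```

>>> send_rows(moves=[-1,0,0,0,0,0,-8.1,-1,0,0,0,0,0,-8.1,-1,0,0,0,0,0,-8.1,-1,0,0,0,0,0,-8.1,-1,0,0,0,0,0,-8.1,-1,0,0,0,0,0,-8.1,-1,0,0,0,0,0,-8.1,-1,0,0,0,0,0,-8.1,-1,0,0,0,0,0,0,-1,0,0,0,0,0,0])

```text
time_s: 52.3
ee_pos: [0.4296, -0.0602, 0.2677]
ee_rot: [179.9, -0.0, 88.0]
wrist_force: [0.3, 0.4, -1.0]
width: 0.142
gripper_force: 40.0
```

```bash
python3 -W ignore - <<'E'
from tgt import *
from seg import blobs
p,r=here()
c=shot('wrist','w7.png');blobs(c,p[2]-.03,p[2]+.04,(0,0,560,330),200)
q=np.array([.3922,.2205+.0005,.205]); az=88
P0,R0=p,rot(r);R1=rot(up(az,1));N=13
plan(p,r,q,up(az,1),N)
w=(R0.inv()*R1).as_rotvec()/N
S=sum(Ro.from_rotvec(w*k).as_matrix() for k in range(N));v=np.linalg.solve(S,R0.inv().apply(q-P0))
Pc,Rc=P0,R0; j=observe()['joints']
for k in range(N):
    Pc=Pc+Rc.apply(v);Rc=Rc*Ro.from_rotvec(w); j,e=ik(Pc,Rc,j)
    print(Pc.round(3),'foot',(Pc-Rc.apply([.105,0,0])).round(3),j.round(0),round(e,4))
E
```

```text
t 52.3 p [ 0.4296 -0.0602  0.2677] r [ 1.7992e+02 -3.0000e-02  8.7960e+01] j [-19.5  -8.7 102.    0.   86.6 -17.4] f [ 0.3  0.4 -1. ] w 13.3 gf 40.0
px [277. 231.] 8718 rect mm [430. -44.] [37. 95.] 6.4 z [0.2718 0.2736 0.2928]
N 13 v mm [14.3 -3.6 19.8] |v| 24.7 w deg [0.01 6.92 0.  ]
[ 0.426 -0.046  0.248] foot [ 0.423 -0.15   0.235] [-23.  -8. 104.   7.  86. -22.] 0.0
[ 0.423 -0.029  0.23 ] foot [ 0.42  -0.131  0.205] [-26.  -7. 106.  13.  86. -26.] 0.0
[ 0.42  -0.01   0.214] foot [ 0.417 -0.108  0.177] [-29.  -5. 108.  19.  87. -30.] 0.0
[0.418 0.01  0.201] foot [ 0.414 -0.083  0.152] [-31.  -3. 110.  24.  88. -33.] 0.0
[0.415 0.032 0.19 ] foot [ 0.412 -0.054  0.13 ] [-33.  -0. 111.  29.  89. -37.] 0.0
[0.412 0.056 0.181] foot [ 0.409 -0.023  0.112] [-34.   2. 113.  34.  90. -40.] 0.0
[0.409 0.08  0.176] foot [0.407 0.01  0.098] [-35.   6. 115.  39.  91. -44.] 0.0
[0.406 0.104 0.174] foot [0.404 0.044 0.087] [-36.   9. 116.  43.  92. -47.] 0.0
[0.404 0.129 0.174] foot [0.402 0.08  0.081] [-36.  13. 118.  48.  94. -50.] 0.0
[0.401 0.153 0.178] foot [0.399 0.116 0.079] [-35.  16. 119.  52.  96. -53.] 0.0
[0.398 0.177 0.184] foot [0.397 0.152 0.082] [-34.  20. 120.  57.  98. -57.] 0.0
[0.395 0.199 0.193] foot [0.395 0.187 0.089] [-32.  24. 120.  61. 101. -60.] 0.0
[0.392 0.221 0.205] foot [0.392 0.221 0.1  ] [-30.  28. 121.  65. 104. -63.] 0.0
```

>>> send_rows(moves=[-1,14.3,-3.6,19.8,0,6.92,0,-1,14.3,-3.6,19.8,0,6.92,0,-1,14.3,-3.6,19.8,0,6.92,0,-1,14.3,-3.6,19.8,0,6.92,0,-1,14.3,-3.6,19.8,0,6.92,0,-1,14.3,-3.6,19.8,0,6.92,0,-1,14.3,-3.6,19.8,0,6.92,0,-1,14.3,-3.6,19.8,0,6.92,0,-1,14.3,-3.6,19.8,0,6.92,0,-1,14.3,-3.6,19.8,0,6.92,0])

```text
time_s: 53.35
ee_pos: [0.4014, 0.1523, 0.1777]
ee_rot: [179.9, -69.4, 88.1]
wrist_force: [-0.6, 0.0, -1.9]
width: 0.142
gripper_force: 40.0
```

>>> send_rows(moves=[-1,14.3,-3.6,19.8,0,6.92,0,-1,14.3,-3.6,19.8,0,6.92,0,-1,14.3,-3.6,19.8,0,6.92,0,-1,0,0,0,0,0,0,-1,0,0,0,0,0,0,-1,0,0,0,0,0,0,-1,0,0,0,0,0,0,-1,0,0,0,0,0,0,-1,0,0,0,0,0,0,-1,0,0,0,0,0,0])

```text
time_s: 54.35
ee_pos: [0.3924, 0.22, 0.2052]
ee_rot: [115.7, -89.9, 152.4]
wrist_force: [-1.0, 0.3, -1.0]
width: 0.14
gripper_force: 40.0
```

```bash
python3 -W ignore - <<'E'
from look import *
look('s6.png')
E
```

```text
t 54.4 p [0.3924 0.22   0.2052] r [115.67 -89.86 152.44] j [-30.1  28.4 120.9  65.2 103.9 -62.5] f [-1.   0.3 -1. ] w 13.2 gf 40.0
toolx [-0.002  0.001  1.   ] toolz [ 0.033  0.999 -0.001]
side mast 0.1 70 [0.3898 0.227  0.1165]
side mast 0.13 93 [0.3887 0.2259 0.1496]
```

View pics/s6.png

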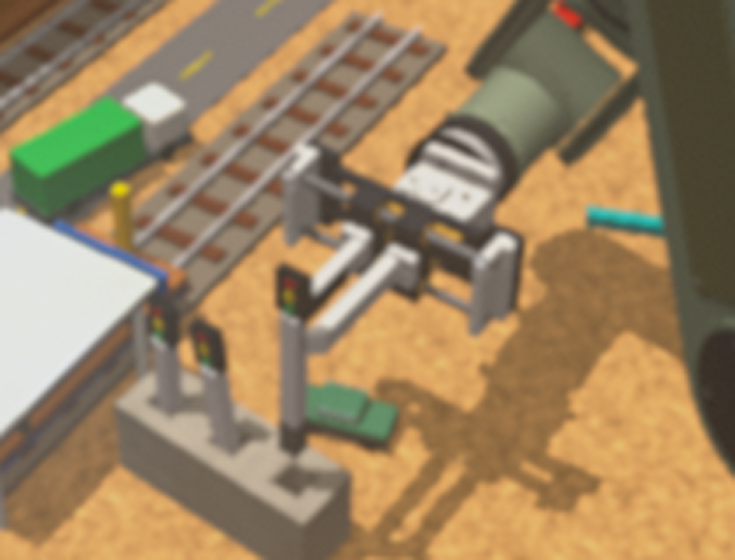

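Side crop: masts 1 and 2 stand in their sockets, mast 2 leaning slightly within its play. Mast 3 hangs upright, foot at (293,440), over the near socket (296,479).

>>> send_rows(moves=[-1,-13,0,0,0,0,0,-1,-13,0,0,0,0,0,-1,-10,0,0,0,0,0,-1,-9,0,0,0,0,0,-1,-9,0,0,0,0,0,-1,-9,0,0,0,0,0,-1,-8,0,0,0,0,0,-1,-4,0,0,0,0,0,-1,0,0,0,0,0,0,-1,0,0,0,0,0,0])

```text
time_s: 55.4
ee_pos: [0.3924, 0.2202, 0.1301]
ee_rot: [91.3, -89.9, 176.9]
wrist_force: [0.2, 0.2, -0.6]
width: 0.14
gripper_force: 40.0
```

```bash
python3 -W ignore - <<'E'
from look import *
look('s7.png')
E
```

```text
t 55.4 p [0.3924 0.2202 0.1301] r [ 91.27 -89.92 176.86] j [-30.1  40.4 118.1  63.5 100.  -70.9] f [ 0.2  0.2 -0.6] w 13.1 gf 40.0
toolx [-0.001  0.     1.   ] toolz [ 0.033  0.999 -0.   ]
side mast 0.072 125 [0.3888 0.2271 0.0738]
```

>>> send_rows(moves=[-1,-6,0,0,0,0,0,-1,-5,0,0,0,0,0,-1,-4,0,0,0,0,0,-1,-2,0,0,0,0,0,-1,0,0,0,0,0,0,-1,0,0,0,0,0,0,-1,0,0,0,0,0,0,-0.4,0,0,0,0,0,0,-0.4,0,0,0,0,0,0,-0.4,0,0,0,0,0,0])

```text
time_s: 56.45
ee_pos: [0.3923, 0.2202, 0.1132]
ee_rot: [92.3, -89.9, 175.8]
wrist_force: [0.1, -0.1, 0.9]
width: 0.298
gripper_force: 0.0
```

>>> send_rows(moves=[-0.4,0,0,-8,0,0,0,-0.4,0,0,-20,0,0,0,-0.4,0,0,-30,0,0,0,-0.4,0,0,-30,0,0,0,-0.4,20,0,-20,0,0,0,-0.4,35,0,-30,0,0,0,-0.4,35,0,-30,0,0,0,-0.4,30,0,-30,0,0,0,-0.4,0,0,0,0,0,0,-0.4,0,0,0,0,0,0])

```text
time_s: 57.45
ee_pos: [0.3858, 0.0217, 0.2328]
ee_rot: [137.4, -89.8, 130.7]
wrist_force: [0.0, -0.2, 0.4]
width: 0.303
gripper_force: 0.0
```

```bash
python3 -W ignore - <<'E'
from look import *
from seg import blobs
c,P=look('s8.png')
c=shot('top','top7.png');blobs(c,0.006,0.03,(230,215,410,295),100);blobs(c,.08,.2,(110,225,165,310),20);blobs(c,0.052,0.14,(60,150,230,215),20)
E
```

```text
t 57.5 p [0.3858 0.0217 0.2328] r [137.39 -89.82 130.66] j [-50.6  30.6 108.9  49.1 119.1 -60.7] f [ 0.  -0.2  0.4] w 28.5 gf 0.0
toolx [-0.002  0.002  1.   ] toolz [ 0.034  0.999 -0.002]
px [128. 243.] 151 rect mm [506. 212.] [13. 23.] 75.3 z [0.1036 0.1563 0.1721]
px [127. 262.] 170 rect mm [464. 215.] [31. 14.] 4.7 z [0.0992 0.1537 0.1704]
px [124. 295.] 162 rect mm [395. 220.] [24. 12.] 1.1 z [0.1021 0.1572 0.1721]
px [121. 182.] 5933 rect mm [646. 241.] [210. 148.] 89.5 z [0.0967 0.0997 0.1024]
px [185. 183.] 271 rect mm [648.  95.] [ 30. 112.] 89.7 z [0.0618 0.0659 0.1121]
```

View pics/s8.png

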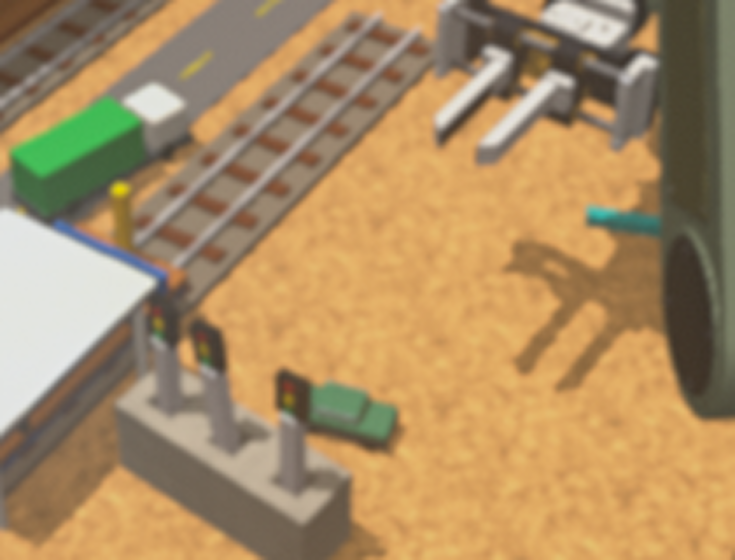

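Side crop: all three masts stand in the plinth, at (165,365), (215,385) and (292,430). The green car has not moved. Check that the wagon is home and the timbers are still on it.

```bash
python3 - <<'E'
from h import *
for n in('top','side'):
    c=dict(np.load('cam_'+n+'.npz'));P=deproj(c);hsv=cv2.cvtColor(c['pixels'],cv2.COLOR_RGB2HSV)
    m=(hsv[...,0]>22)&(hsv[...,0]<35)&(hsv[...,1]>180)&(hsv[...,2]>110)&(P[...,2]>.09)&(P[...,0]>.6)
    v,u=np.nonzero(m);print(n,'post px',u.mean(),v.mean(),len(u),'depth',np.median(P[m],0).round(4))
    t=m&(P[...,2]>.112);vv,uu=np.nonzero(t)
    if len(uu): print('  top ray',ray(c,uu.mean(),vv.mean(),.116).round(4))
    r=(P[...,2]>.096)&(P[...,2]<.104)&(P[...,0]>.55)&(P[...,0]<.74)&(P[...,1]>.1)&(P[...,1]<.36)
    q=P[r];print('  roof y',np.percentile(q[:,1],[1,50,99]).round(4))
a=cv2.imread('pics/top7.png'); c=dict(np.load('cam_side.npz'))
s=cv2.cvtColor(c['pixels'],cv2.COLOR_RGB2BGR)[220:370,110:270]
cv2.imwrite('pics/fin.png',cv2.resize(s,None,fx=4,fy=4,interpolation=cv2.INTER_CUBIC)[:600])
E
```

```text
top post px 188.22222222222223 179.03703703703704 27 depth [0.6472 0.0878 0.1161]
  top ray [0.6473 0.0875 0.116 ]
  roof y [0.1428 0.2427 0.3408]
side post px 223.71428571428572 233.85714285714286 14 depth [0.6467 0.0894 0.1179]
  top ray [0.6486 0.0881 0.116 ]
  roof y [0.1435 0.2513 0.3424]
```

View pics/fin.png

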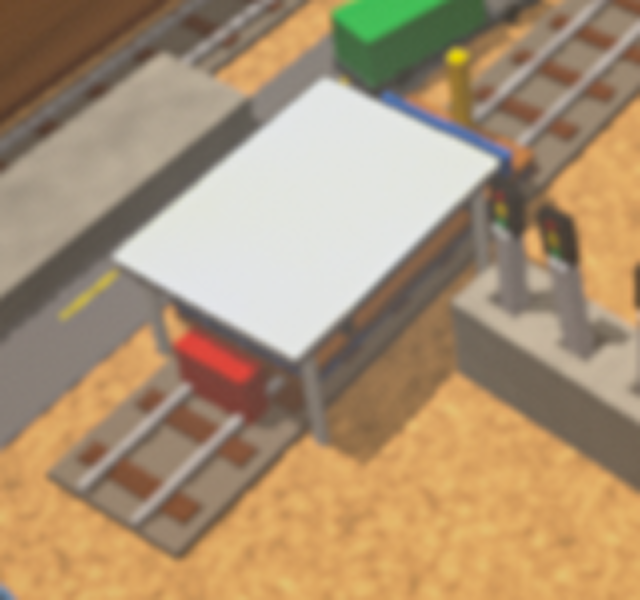

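The final crop shows the wagon's blue end right behind the red stop (220,365). The post measures 55 mm short of the roof edge, so the wagon is fully home. Handing in.

```bash
python3 -c "
from plant import robot; print(robot.hand_in())"
```

```text
the job is handed in; nothing more can be done
None
```

The job is handed in at about 57 s: both timbers were laid on the deck with white ends to the stop, the wagon measures fully home, all three masts stand in their own sockets, and the cars and truck were left alone. I could not see the timbers under the canopy after the push, and the hand-in gave no verdict.

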